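# Short the terminal, then hover the field probe over the connector

## Robot

A 6-joint arm with a two-finger parallel gripper is mounted at the origin on the work surface. World frame = base frame: x ahead of the robot, y to its left, z up, the work surface at z = 0. Lengths are in m, angles in rad, forces in N, time in s.
With the tool pointing down it reaches from about 0.425 to 0.95 m from the base axis. Payload 3.5 kg.
Tool frame: the origin (TCP) lies between the finger pads; the fingertips stand 14 mm ahead of it and the grasp point (between the pads) lies 5 mm behind it; z points along the fingers, y is the direction in which the jaws open and shut (so a half turn about z gives the same grasp; the last joint's range is limited). The gripper opens to 85 mm and grips with 20 to 120 N. Pads are 22 mm wide; open, the fingers measure 114 mm over their backs; the gripper's body (76 mm by 85 mm) begins 54 mm behind the grasp point. The pads swing forward as they close: fully open they stand 13 mm farther back than shut.
Start: joints at [1.124, 0.286, 1.577, -0, 1.279, -0.15], TCP at [0.197, 0.645, 0.245] pointing down, gripper open.
Joint ranges: [-2.77, 2.77], [-0.9, 2.22], [0.21, 2.48], [-1.53, 4.67], [0.24, 2.81], [-2.84, 2.84]. Speed limits (rad/s): [2.79, 2.79, 3.14, 3.14, 3.14, 3.14].

## Interface

Orientations are given as a unit quaternion [x, y, z, w].
In Python, from plant import ctrl gives the robot as it stands. The module is installed in compiled form; this text tells all that it offers.
- The arm moves only by the tool servo_tool, never from a script. Its argument "increments" is text: rows parted by semicolons, each of 7 numbers parted by spaces: the turn, a rotation vector about the tool's x, y, z in rad, then the shift along the tool's x, y, z in cm, then the finger opening in cm, from 0 to 8.54. In form: ax ay az dx dy dz claw; .... A call has 1 to 10 rows; each row is the pose to reach, as a shift and turn from the pose commanded when the call began, along the tool's axes at that moment; what a row does not reach only later rows make up. A row lasts 1/12 s, in which the tool goes at most 41.7 mm and 7.16 degrees, less where a joint would pass 70% of its speed; a pose out of reach is approached as far as the arm can. A call with a gripper value outside its range is refused whole. The fingers move at their own pace and stop on an object; "grip_force" is the grip in N (left out, the last holds). Time passes only in rows, so rows that repeat a pose let the fingers close. It gives the time, the measured TCP pose, the force and the opening at its end, in the units of the state.
- ctrl.get_state(): the state, without advancing time (a new reading comes with each control period).
- ctrl.read_camera(name): name is "scene" or "top"; returns (picture, depth): 480x640x3 uint8, red, green, blue; 480x640 float32, m along the optical axis (not along the pixel's ray), 0 where there is no reading.
- ctrl.camera_info(name): a dict with "camera_matrix" (3x3 intrinsics, pixels), "world_to_cam" (4x4, takes a point from world to camera coordinates). Camera axes: x right, y down, z forward; pixel columns grow to the right and rows downward; lengths in m; the calibration is good to about 2 mm. A picture is of the moment at which its call begins. camera_info takes no time and is no camera call.
- ctrl.sign_off(): hands the job in, once; it reports no verdict.
The state is a dict: "time": time; "qpos": joint angles; "dq": joint speeds; "joint_efforts": joint torques, N m; "eef_pos": TCP position; "tcp_rot": TCP orientation; "contact_force": force on the tool from outside, world axes, zero at the start; "wrist_torque": the same for the moment, N m; "opening": opening from 0.0 (shut) to 1.0 (fully open).
Only numpy, scipy, OpenCV 4.12 (cv2) and the standard library are available. Lean on these libraries where they do the work, as an engineer would, in place of code of your own. Each camera call takes 0.05 s, during which the arm holds its last target.

## Task

First put the shorting pin all the way into the opening of the grey terminal block, down to its head, and let go of it. Then pick up the field probe by its handle, carry it over the top of the guard fence, and hold it level about 1 cm above the face of the long rectangular connector, centred on it and lined up with its long side, without the probe ever touching the connector or the fence and without shifting the other things on the bench. Finish while still holding the probe still there: it is not put down or let go.

Things in the scene. Friction and masses are not known exactly. Their poses are not given: they have to be found in the camera images.
- pin_grip (a point): The shorting pin, loose, upright in its stand: round white head 18 mm across, 34 mm tall, above a brass shaft 8 mm across, 30 mm long, tapered tip; about 50 g. Its head rests on the stand's top, the shaft in an 11 mm hole. This point: centre of the head, 17 mm above the head's underside. z up.
- pin_shoulder (a point): The centre of the underside of the pin's head, 30 mm above the tip. z points up along the pin.
- terminal_hole (a point): Centre of the opening in the top face of the grey terminal block: an upright round through hole, 11 mm across with a 2 mm chamfer. The block is fixed, 36 mm (x) by 80 mm (y), 44 mm high, the opening 25 mm to +y of its middle; two flat screw heads mark the rest. z up. With the pin home its head rests on this face.
- probe_grip (a point): The field probe, loose, about 180 g, standing on its sensing face: a flat white head 30 mm (x) by 90 mm (y), 18 mm high, and upright from its middle a grey handle 20 mm (x) by 36 mm (y), from 18 to 70 mm above the face. This point: middle line of the handle, 47 mm above the sensing face. z up.
- probe_face (a point): The centre of the probe's flat sensing face (its underside, 30 x 90 mm, long side along y). z points up, into the probe.
- connector_face (a point): Centre of the top face of the long rectangular connector, fixed on the breadboard facing up: grey body 30 mm (x) by 90 mm (y), black insert with two rows of brass contacts (none higher than this point), top face 39 mm above the breadboard, base flange 44 x 104 mm. z up. It and the round connector may swap places.
- connector: The same long connector; origin at the centre of its underside, 39 mm below its top face; same axes.
- fence: The guard fence, fixed: an upright aluminium panel 6 mm thick between two posts 300 mm apart, 80 mm high. Origin under its middle, on the breadboard; x along the panel, roughly straight away from the robot. Probe, pin and terminal block are on its +y side, the connectors on its -y side.
- fence_top (a point): The middle of the top edge of the fence; x along the panel, z up.
- pin: The shorting pin; origin at its tip, z up. It starts in a fixed aluminium stand, 44 x 44 mm, 36 mm high, on the dark breadboard (top 12 mm above the table top). Stand and terminal block may be in either of two places.
- probe: The field probe; origin at the centre of its sensing face, z up.
- round_connector: Another connector, fixed, not to be used: round, steel, 46 mm across on a 60 mm round foot, 39 mm high. Origin at the centre of its underside.
- post: Leave alone: a steel optical post, 13 mm thick, 85 mm tall, on a 50 mm round foot. Origin at its underside.
- adapter: Leave alone: a small blue plastic adapter block, 30 x 22 x 18 mm. Origin at its underside.
- cap: Leave alone: a copper dust cap, 28 mm across, 12 mm high. Origin at its underside.
- screwdriver: Leave alone: a screwdriver lying down. Origin at its underside.
- jar: Leave alone: a white jar, 48 mm across, 60 mm tall. Origin at its underside.
- tray: Leave alone: an open grey parts tray, 70 x 100 x 28 mm. Origin at its underside.
- meter: Leave alone: a black hand-held meter lying flat, 160 x 80 x 34 mm. Origin at its underside.
There are look-alikes about, which are no part of the job. Leave any blue or yellow look-alike of the probe alone.

How it is judged:
By the outcome, as a careful person would: the job done as asked, in the order asked, and still so for the second after the job is handed in, while the arm keeps its last pose, push and grip.
It also fails if it takes over 64 s, if anything falls off the work surface, if the arm or the gripper's body presses on something with over 40 N, if the wrist force passes 120 N, or if a joint passes its speed limit or range.

## Working session

There is one attempt and no reset: what is moved stays moved. The work goes in short steps, Python scripts to look and compute and a tool call to move; the robot and the scene stay as the last step left them, time stands still between calls to the robot, and variables do not carry over. Pictures are saved under pics/ and viewed, and the job is handed in when it is done.

Besides the shell and the picture viewer there is one more tool, called after ">>>" in YAML: its name, and indented under it one key for each argument. servo_tool: Moves the arm, as the interface text tells. Its arguments: {"type":"object","properties":{"increments":{"type":"string"},"grip_force":{"type":"number"}},"required":["increments"]}

```bash
mkdir -p pics; cat > h.py <<'E'
import numpy as np, cv2
from plant import ctrl
def cam(n,save=None):
    im,d=ctrl.read_camera(n); i=ctrl.camera_info(n)
    if save: cv2.imwrite('pics/'+save,im[:,:,::-1]); np.savez('pics/'+save[:-4]+'.npz',im=im,d=d,K=i['camera_matrix'],T=i['world_to_cam'])
    return im,d,np.array(i['camera_matrix']),np.array(i['world_to_cam'])
def load(s):
    z=np.load('pics/'+s+'.npz'); return z['im'],z['d'],z['K'],z['T']
def onplane(K,T,uv,z):
    R=T[:3,:3];t=T[:3,3];c=-R.T@t
    r=R.T@np.linalg.inv(K)@np.array([uv[0],uv[1],1.]); return c+r*(z-c[2])/r[2]
def cloud(d,K,T):
    v,u=np.mgrid[:480,:640]; p=np.stack([(u-K[0,2])/K[0,0]*d,(v-K[1,2])/K[1,1]*d,d],-1)
    return (p-T[:3,3])@T[:3,:3]
def proj(K,T,p):
    q=K@(T[:3,:3]@np.array(p)+T[:3,3]); return q[:2]/q[2]
E
python3 - <<'E'
from h import *
for n in('scene','top'):
    im,d,K,T=cam(n,n+'0.png'); print(n,K,'\n',T, -T[:3,:3].T@T[:3,3])
print(ctrl.get_state())
E
```

```text
scene [[500.34928187   0.         320.71143741]
 [  0.         500.34928187 244.03694312]
 [  0.           0.           1.        ]] 
 [[ 0.32189211  0.94677512 -0.00153156 -0.12242723]
 [ 0.69871456 -0.2386455  -0.67442293 -0.27976946]
 [-0.63889235  0.2160213  -0.73834366  1.50069401]
 [ 0.          0.          0.          1.        ]] [ 1.19366928 -0.27503654  0.91915747]
top [[487.54082644   0.         320.7149816 ]
 [  0.         487.54082644 236.84733292]
 [  0.           0.           1.        ]] 
 [[ 0.01911073 -0.99976914  0.00982044 -0.04273402]
 [-0.99007528 -0.02029143 -0.13906545  0.47823941]
 [ 0.13923262 -0.00706533 -0.9902345   1.47819565]
 [ 0.          0.          0.          1.        ]] [ 0.26849665 -0.02257605  1.53068658]
{'time': 0.1, 'qpos': array([ 1.12400073e+00,  2.87115320e-01,  1.57806598e+00, -6.79469081e-06,
        1.27859715e+00, -1.49973274e-01]), 'dq': array([ 0.001537  , -0.0007908 , -0.00241055, -0.00127785, -0.00063943,
        0.00090293]), 'joint_efforts': array([ 9.02604097e-04, -4.07295513e+01, -2.93699402e+01, -1.38528180e-04,
        3.37692145e-03,  2.25082698e-05]), 'eef_pos': array([0.19712939, 0.64496913, 0.24404081]), 'tcp_rot': array([ 1.47865885e-01,  9.89006818e-01, -1.04556269e-03, -3.18177929e-04]), 'contact_force': array([-0.16341512, -0.35446404, -1.13300337]), 'wrist_torque': array([ 0.01045748,  0.02815036, -0.00078732]), 'opening': 0.9997780897863132}
```

View pics/scene0.png

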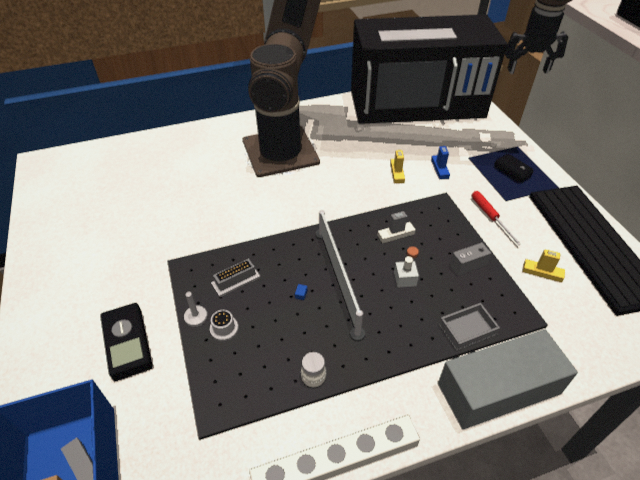

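View pics/top0.png

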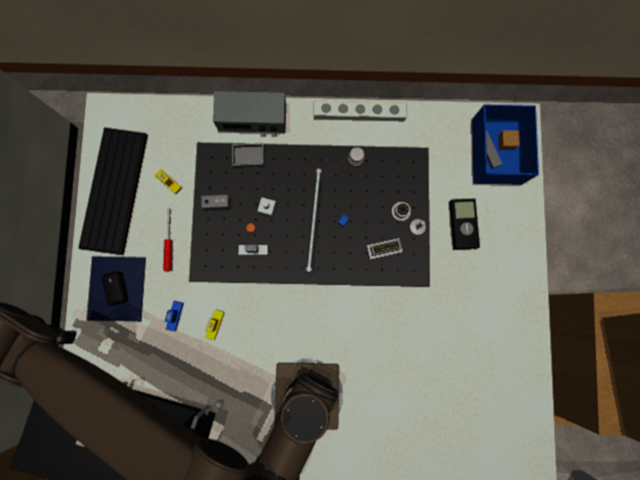

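```bash
python3 - <<'E'
from h import *
im=cv2.imread('pics/scene0.png'); cv2.imwrite('pics/s_a.png',cv2.resize(im[190:300,360:500],None,fx=5,fy=5,interpolation=cv2.INTER_CUBIC))
cv2.imwrite('pics/s_b.png',cv2.resize(im[240:350,170:320],None,fx=5,fy=5,interpolation=cv2.INTER_CUBIC))
im=cv2.imread('pics/top0.png'); cv2.imwrite('pics/t_a.png',cv2.resize(im[180:270,190:330],None,fx=5.5,fy=5.5,interpolation=cv2.INTER_CUBIC))
cv2.imwrite('pics/t_b.png',cv2.resize(im[180:270,330:440],None,fx=6,fy=6,interpolation=cv2.INTER_CUBIC))
E
```

```text
(no output)
```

View pics/s_a.png

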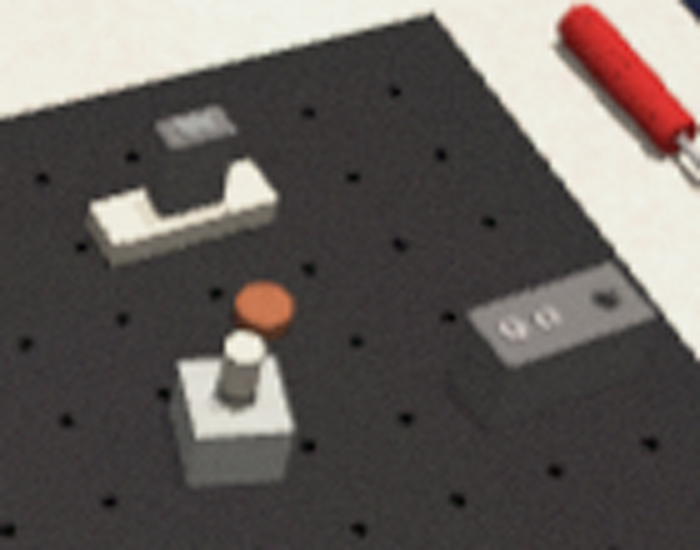

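View pics/s_b.png

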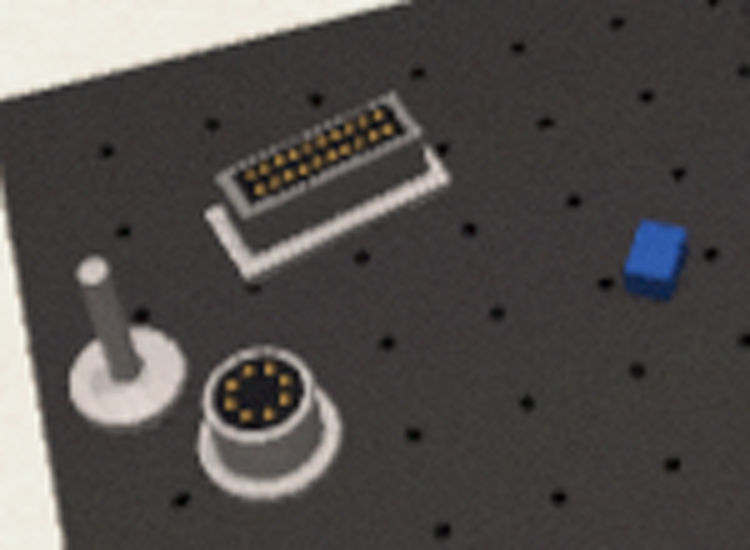

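View pics/t_a.png

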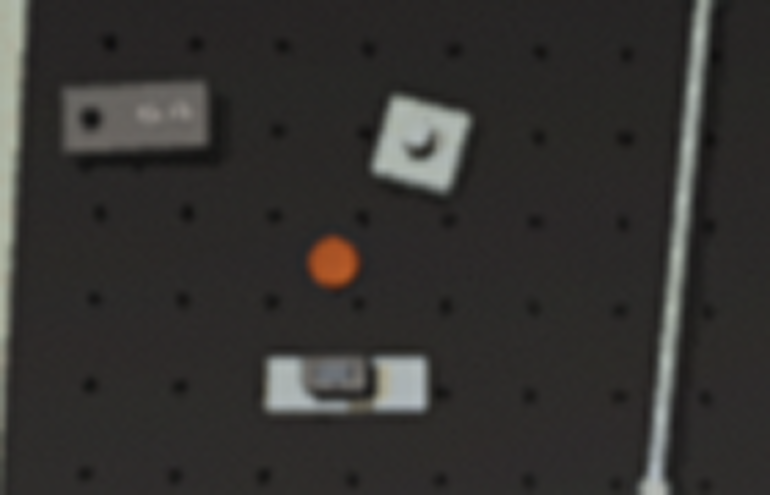

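View pics/t_b.png

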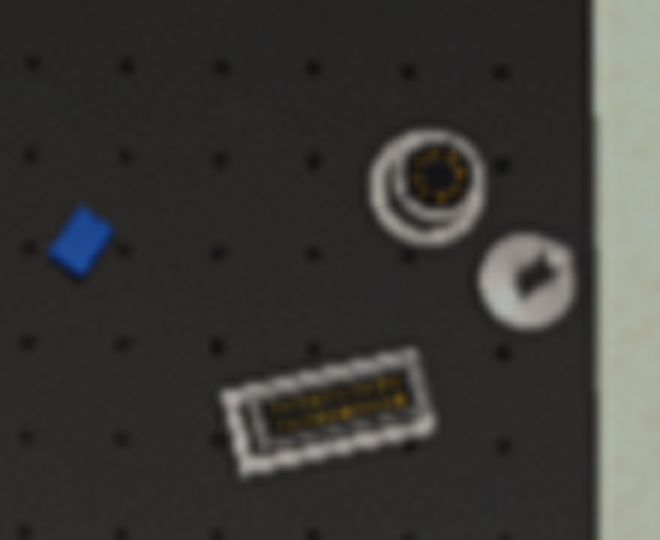

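```bash
cat > m.py <<'E'
from h import *
def quad(im,roi,pred,minA=20):
    x0,y0,x1,y1=roi; c=cv2.resize(im[y0:y1,x0:x1],None,fx=8,fy=8,interpolation=cv2.INTER_CUBIC)
    m=pred(c.astype(int)).astype(np.uint8)
    n,l,s,ce=cv2.connectedComponentsWithStats(m)
    k=1+np.argmax(s[1:,4]); m=(l==k).astype(np.uint8)
    cs,_=cv2.findContours(m,cv2.RETR_EXTERNAL,cv2.CHAIN_APPROX_NONE)
    ct=max(cs,key=cv2.contourArea)
    f=lambda p:(np.array(p)+.5)/8-.5+[x0,y0]
    return f(ct[:,0,:]),m,f
E
python3 - <<'E'
from m import *
for n,rois in(('scene0',{'term':((450,240,495,268),.056)}),('top0',{'term':((196,190,234,212),.056)})):
    im,d,K,T=load(n)
    P=cloud(d,K,T)
    # connector top quad etc. via depth
    for nm,(a,b),(x0,x1,y0,y1) in (('term',(.050,.062),0),) if 0 else ():
        pass
    # depth heights
    for lbl,uv in dict(scene0=dict(term=(463,256),hole=(481,249),pin=(408.5,259.5),stand=(398,266),board=(430,280),head=(385,232),htop=(399,215),conn=(216,276),fence=(340,270)),
        top0=dict(term=(220,201),hole=(206,201),pin=(266,204),stand=(271,211),board=(240,220),head=(241,249),htop=(251,248),conn=(372,250),fence=(312,220)))[n].items():
        print(n,lbl,np.round(P[int(round(uv[1])),int(round(uv[0]))],4))
E
```

```text
scene0 term [0.5854 0.2747 0.0538]
scene0 hole [0.5785 0.3263 0.0519]
scene0 pin [0.5739 0.1381 0.0785]
scene0 stand [0.5589 0.1248 0.0461]
scene0 board [0.5954 0.1932 0.0107]
scene0 head [0.4365 0.1482 0.0289]
scene0 htop [0.44   0.1778 0.0812]
scene0 conn [ 0.4563 -0.2721  0.0486]
scene0 fence [ 0.5532 -0.0144  0.0799]
top0 term [0.5802 0.2784 0.0598]
top0 hole [0.5839 0.3265 0.0378]
top0 pin [0.5694 0.1347 0.0808]
top0 stand [0.5542 0.1219 0.0497]
top0 board [0.5299 0.2217 0.0157]
top0 head [0.4363 0.2122 0.0318]
top0 htop [0.4341 0.1745 0.0833]
top0 conn [ 0.4392 -0.1907  0.0509]
top0 fence [ 0.5355 -0.0048  0.0104]
```

```bash
python3 - <<'E'
from m import *
A=dict(term=((.54,.62,.22,.36),.056,.012),stand=((.52,.61,.09,.18),.048,.010),pin=((.53,.61,.1,.17),.082,.010),head=((.39,.48,.11,.25),.030,.008),handle=((.39,.48,.14,.21),.082,.012),conn=((.37,.50,-.30,-.13),.051,.012),fence=((.3,.8,-.06,.06),.092,.012))
for n in('scene0','top0'):
    im,d,K,T=load(n); P=cloud(d,K,T)
    v,u=np.mgrid[:480,:640]
    for k,((x0,x1,y0,y1),z,b) in A.items():
        m=(d>0)&(P[...,0]>x0)&(P[...,0]<x1)&(P[...,1]>y0)&(P[...,1]<y1)&(abs(P[...,2]-z)<b)
        m=m.astype(np.uint8)
        nn,l,s,c=cv2.connectedComponentsWithStats(m); 
        if nn<2: print(n,k,'none');continue
        m=l==1+np.argmax(s[1:,4])
        W=np.array([onplane(K,T,(a,bb),z)[:2] for a,bb in zip(u[m],v[m])])
        r=cv2.minAreaRect((W*1000).astype(np.float32))
        print(n,k,m.sum(),'zmed %.4f'%np.median(P[m][:,2]),'cen',W.mean(0).round(4),'rect',np.round(r[0],1),np.round(r[1],1),round(r[2],1))
E
```

```text
scene0 term 517 zmed 0.0540 cen [0.5883 0.2931] rect [588.7 292.6] [43.2 88.7] 4.3
scene0 stand 298 zmed 0.0460 cen [0.5804 0.1344] rect [578.8 136. ] [45.8 52.1] 76.5
scene0 pin 58 zmed 0.0791 cen [0.578  0.1359] rect [577.7 135.9] [16.7 23. ] 46.5
scene0 head 296 zmed 0.0281 cen [0.4458 0.1718] rect [443.9 174.6] [34.8 91.6] 1.2
scene0 handle 120 zmed 0.0792 cen [0.4453 0.1731] rect [445.3 173.2] [26.3 38.5] 0.2
scene0 conn 496 zmed 0.0475 cen [ 0.46   -0.2335] rect [ 460.5 -232.5] [37.4 90.4] 13.9
scene0 fence 471 zmed 0.0895 cen [ 0.5482 -0.0124] rect [531.9 -10.9] [ 15.1 318.3] 85.7
top0 term 318 zmed 0.0565 cen [0.5809 0.2968] rect [580.6 296.3] [37.7 83.6] 1.2
top0 stand 176 zmed 0.0478 cen [0.57   0.1375] rect [571.  138.3] [45.3 46. ] 75.7
top0 pin 29 zmed 0.0807 cen [0.5709 0.1385] rect [570.6 139.1] [15.4 15.2] 1.2
top0 head 195 zmed 0.0297 cen [0.4344 0.175 ] rect [435.7 177. ] [28. 90.] 1.2
top0 handle 82 zmed 0.0832 cen [0.437  0.1762] rect [437.3 176.2] [18.1 33.1] 1.2
top0 conn 292 zmed 0.0500 cen [ 0.4497 -0.2318] rect [ 449.8 -231.5] [30.9 90.4] 13.4
top0 fence 236 zmed 0.0920 cen [ 0.5252 -0.0093] rect [526.4  -9.3] [ 12.7 311.9] 85.5
```

```bash
python3 - <<'E'
from m import *
V=lambda lo,hi=999:(lambda c:(c.mean(-1)>lo)&(c.mean(-1)<hi))
A={'scene0':dict(term=((450,238,494,268),90,.056),stand=((392,255,422,290),150,.048),head=((376,220,418,245),150,.030),handle=((388,209,410,222),95,.082),pin=((400,254,416,264),200,.082),conn=((210,255,258,285),None,.051)),
 'top0':dict(term=((197,190,234,212),70,.056),stand=((253,192,280,220),110,.048),head=((234,240,274,258),110,.030))}
for n in A:
    im,d,K,T=load(n)
    for k,(roi,th,z) in A[n].items():
        x0,y0,x1,y1=roi
        g=im[y0:y1,x0:x1].mean(-1)
        if th is None: continue
        ct,m,f=quad(im,roi,V(th))
        W=np.array([onplane(K,T,p,z)[:2] for p in ct])
        r=cv2.minAreaRect((W*1000).astype(np.float32)); M=cv2.moments((W*1e3).astype(np.float32).reshape(-1,1,2))
        print(n,k,'cen',round(M['m10']/M['m00'],1),round(M['m01']/M['m00'],1),'rect',np.round(r[0],1),np.round(r[1],1),round(r[2],1), 'range',g.min(),g.max())
# hand/hole
f=lambda x,y,s,o:((x+.5)/s-.5+o[0],(y+.5)/s-.5+o[1])
im,d,K,T=load('scene0')
def hole(im,roi,K,T,z,th):
    ct,m,ff=quad(im,roi,V(-1,th)); W=np.array([onplane(K,T,p,z)[:2] for p in ct])*1e3
    M=cv2.moments(W.astype(np.float32).reshape(-1,1,2)); return M['m10']/M['m00'],M['m01']/M['m00'],cv2.minAreaRect(W.astype(np.float32))[1]
print('hole scene',[hole(im,(477,245,487,254),K,T,.056,t) for t in(80,90)])
print('scene conn corners',[onplane(K,T,f(x,y,5,(170,240)),.051).round(4) for x,y in((217,177),(396,92),(421,133),(245,220))])
print('scene stand corners',[onplane(K,T,f(x,y,5,(360,190)),.048).round(4) for x,y in((177,362),(277,352),(295,430),(194,440))])
im,d,K,T=load('top0')
print('hole top',[hole(im,(201,196,212,207),K,T,.056,t) for t in(60,70)])
print('top conn insert corners',[onplane(K,T,f(x,y,6,(330,180)),.051).round(4) for x,y in((252,404),(415,365),(425,408),(262,450))])
E
```

```text
scene0 term cen 583.6 297.9 rect [583.5 297.9] [38.  81.6] 4.2 range 1.0 236.66666666666666
scene0 stand cen 572.2 140.1 rect [566.5 140.7] [44.6 60.8] 76.0 range 7.0 234.0
scene0 head cen 442.7 174.1 rect [440.1 176.8] [32.1 90.4] 1.7 range 3.0 234.0
scene0 handle cen 440.3 176.7 rect [440.4 176.6] [20.8 35.4] 1.5 range 49.333333333333336 170.0
scene0 pin cen 574.3 138.5 rect [574.5 138.9] [15.4 16. ] 23.5 range 48.0 234.0
top0 term cen 581.5 297.5 rect [581.5 297.4] [36.6 79.8] 4.3 range 18.333333333333332 133.66666666666666
top0 stand cen 571.2 138.1 rect [571.  137.9] [45.8 45.9] 76.3 range 18.333333333333332 179.66666666666666
top0 head cen 436.7 146.2 rect [436.9 147.2] [29.6 30.1] 1.2 range 22.333333333333332 184.0
hole scene [(582.8016283958822, 321.866331938957, (9.630488395690918, 7.944907188415527)), (582.6997854114039, 322.0224593777573, (10.879500389099121, 9.540571212768555))]
scene conn corners [array([ 0.4533, -0.2779,  0.051 ]), array([ 0.4302, -0.191 ,  0.051 ]), array([ 0.4578, -0.1859,  0.051 ]), array([ 0.4813, -0.2707,  0.051 ])]
scene stand corners [array([0.5472, 0.1224, 0.048 ]), array([0.5565, 0.1683, 0.048 ]), array([0.6006, 0.1556, 0.048 ]), array([0.5912, 0.1106, 0.048 ])]
hole top [(579.6863285786021, 322.0163143602221, (11.388537406921387, 10.836103439331055)), (579.7037530522878, 322.054311182511, (12.959360122680664, 12.372579574584961))]
top conn insert corners [array([ 0.4486, -0.1893,  0.051 ]), array([ 0.4704, -0.2726,  0.051 ]), array([ 0.4484, -0.2776,  0.051 ]), array([ 0.4252, -0.1945,  0.051 ])]
```

```bash
cat > go.py <<'E'
import sys
from h import *
from scipy.spatial.transform import Rotation as R
# usage: go.py x y z jawdeg : tool pointing down, tool y at jawdeg
def inc(x,y,z,jaw):
    s=ctrl.get_state(); p=np.array(s['eef_pos']); r=R.from_quat(s['tcp_rot'])
    a=np.deg2rad(jaw); yy=np.array([np.cos(a),np.sin(a),0]); zz=np.array([0,0,-1.]); xx=np.cross(yy,zz)
    t=R.from_matrix(np.stack([xx,yy,zz],1))
    rv=(r.inv()*t).as_rotvec(); d=r.inv().apply(np.array([x,y,z])-p)*100
    print('t %.2f'%s['time'],'pos',p.round(4),'rotvec',rv.round(4),'deg',np.rad2deg(np.linalg.norm(rv)).round(2),'shift cm',d.round(3),'open',round(s['opening'],3),'F',np.round(s['contact_force'],1))
if __name__=='__main__': inc(*map(float,sys.argv[1:5]))
E
python3 go.py .5725 .1385 .16 90
```

```text
t 0.10 pos [0.1971 0.645  0.244 ] rotvec [-0.0021 -0.0006 -0.2968] deg 17.01 shift cm [-50.712 -37.435   8.469] open 1.0 F [-0.2 -0.4 -1.1]
```

>>> servo_tool:
  increments: "0 0 -0.08 -14 -10 2 4.5;0 0 -0.16 -28 -20 4 4.5;0 0 -0.24 -32 -23.5 5 4.5;0 0 -0.297 -32 -23.5 5.5 4.5;0 0 -0.297 -32 -23.5 5.5 4.5;0 0 -0.297 -32 -23.5 5.5 4.5;0 0 -0.297 -32 -23.5 5.5 4.5;0 0 -0.297 -32 -23.5 5.5 4.5;0 0 -0.297 -32 -23.5 5.5 4.5;0 0 -0.297 -32 -23.5 5.5 4.5"
  grip_force: 40

```text
time: 0.93
eef_pos: [0.4358, 0.324, 0.1892]
tcp_rot: [0.001, 1.0, -0.001, -0.0]
contact_force: [0.1, 0.5, -0.4]
opening: 0.527
```

```bash
python3 go.py .5725 .1385 .14 90
```

```text
t 0.93 pos [0.4358 0.324  0.1892] rotvec [-0.0015 -0.0008 -0.0019] deg 0.15 shift cm [-13.706 -18.516   4.94 ] open 0.527 F [ 0.1  0.5 -0.4]
```

>>> servo_tool:
  increments: "0 0 0 -2.7 -3.6 0.8 4.5;0 0 0 -5.4 -7.2 1.6 4.5;0 0 0 -8.1 -11 2.5 4.5;0 0 0 -10.8 -14.5 3.5 4.5;0 0 0 -12.8 -17.3 4.5 4.5;0 0 0 -13.7 -18.5 4.9 4.5;0 0 0 -13.7 -18.5 4.9 4.5;0 0 0 -13.7 -18.5 4.9 4.5"

```text
time: 1.6
eef_pos: [0.5716, 0.1409, 0.1401]
tcp_rot: [0.001, 1.0, 0.0, -0.001]
contact_force: [0.1, 1.2, 0.2]
opening: 0.524
```

```bash
python3 go.py .5725 .1385 .066 90; python3 - <<'E'
from h import *
for n in('scene','top'):
    im,d,K,T=cam(n,n+'1.png')
    p=ctrl.get_state()['eef_pos']; print(proj(K,T,p))
    if n=='scene': cr=im[180:300,340:500]
    else: cr=im[150:240,190:330]
    cv2.imwrite('pics/c1%s.png'%n,cv2.resize(cr,None,fx=5,fy=5,interpolation=cv2.INTER_CUBIC)[:,:,::-1])
E
```

```text
t 1.60 pos [0.5716 0.1409 0.1401] rotvec [ 0.0001 -0.0026 -0.0028] deg 0.22 shift cm [-0.111 -0.238  7.41 ] open 0.524 F [0.1 1.2 0.2]
[412.84358673 239.61742337]
[261.13711119 199.10852464]
```

View pics/c1scene.png

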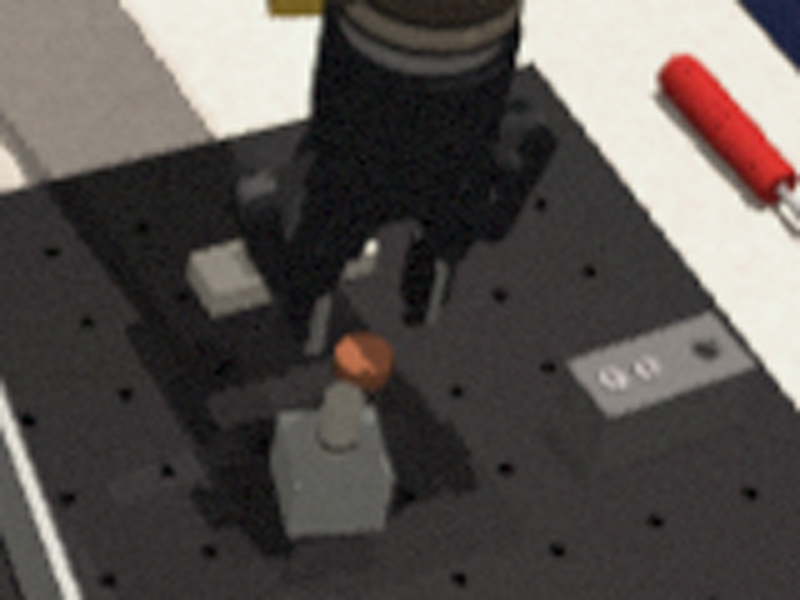

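View pics/c1top.png

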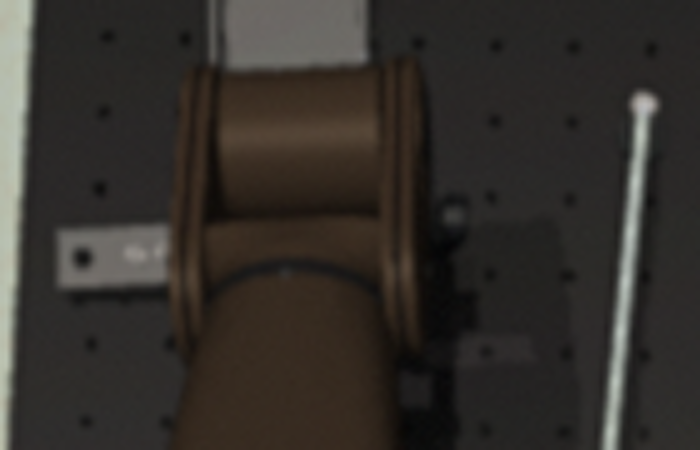

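>>> servo_tool:
  increments: "0 0 -0.003 -0.1 -0.2 2 4.5;0 0 -0.003 -0.1 -0.2 4 4.5;0 0 -0.003 -0.1 -0.2 4.2 4.5;0 0 -0.003 -0.1 -0.2 4.2 4.5;0 0 -0.003 -0.1 -0.2 4.2 4.5"

```text
time: 2.12
eef_pos: [0.5726, 0.1412, 0.1002]
tcp_rot: [-0.002, 1.0, 0.0, 0.0]
contact_force: [-0.4, 0.1, 1.3]
opening: 0.526
```

```bash
python3 go.py .5725 .1385 .066 90; python3 - <<'E'
from h import *
for n in('scene',):
    im,d,K,T=cam(n,n+'2.png')
    p=ctrl.get_state()['eef_pos']; p=np.array(p)
    for q in ((0,0,0),(0,0.022,-.014),(0,-.022,-.014),(.011,0.022,-.014),(.011,-.022,-.014)): print(((proj(K,T,p+q)-[370,200]+.5)*8).round(1))
    cr=im[200:275,370:460]
    cv2.imwrite('pics/c2%s.png'%n,cv2.resize(cr,None,fx=8,fy=8,interpolation=cv2.INTER_CUBIC)[:,:,::-1])
E
```

```text
t 2.12 pos [0.5726 0.1412 0.1002] rotvec [0.0002 0.0008 0.0047] deg 0.28 shift cm [ 0.016 -0.274  3.422] open 0.526 F [-0.4  0.1  1.3]
[327.2 426.3]
[392.9 440.5]
[247.6 479.6]
[410.8 469.1]
[264.7 508.6]
```

View pics/c2scene.png

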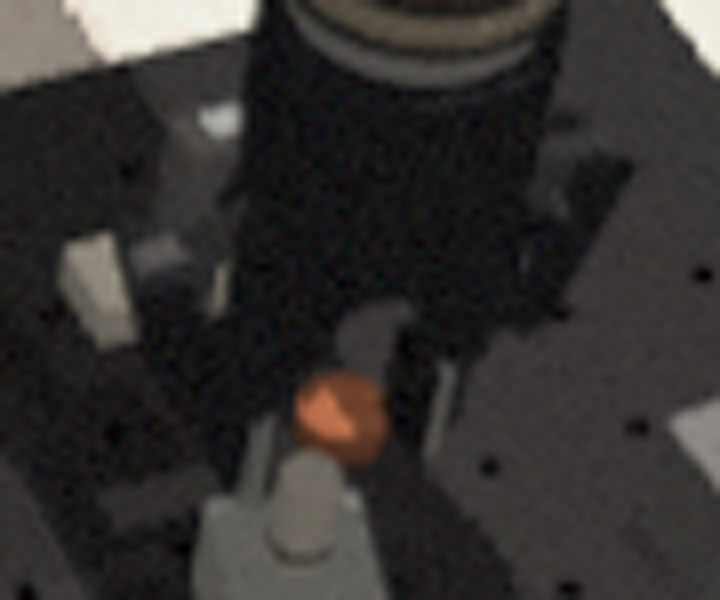

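>>> servo_tool:
  increments: "0 0 0 0 0 0 4.5;0 0 0 0 0 0 4.5"

```text
time: 2.33
eef_pos: [0.5734, 0.1405, 0.1008]
tcp_rot: [-0.002, 1.0, 0.0, 0.001]
contact_force: [-0.3, -0.1, 0.1]
opening: 0.528
```

>>> servo_tool:
  increments: "0 0 0 0 0 0 4.5;0 0 0 0 0 0 4.5"

```text
time: 2.5
eef_pos: [0.573, 0.1402, 0.0999]
tcp_rot: [-0.002, 1.0, 0.0, 0.0]
contact_force: [0.4, 0.6, -0.3]
opening: 0.526
```

```bash
python3 - <<'E'
from h import *
print(ctrl.get_state()['qpos'])
for i in range(4):
    s=ctrl.get_state(); print(s['time'],s['eef_pos'],s['tcp_rot'])
    cam('scene')
E
```

```text
[ 6.80833694e-02  2.62153042e-01  1.89284431e+00  9.41280689e-06
  9.85622152e-01 -1.50584070e+00]
2.5 [0.57301716 0.14020949 0.09992843] [-1.56127464e-03  9.99998663e-01  3.62589147e-05  4.85240084e-04]
2.55 [0.57288551 0.14015962 0.0997245 ] [-1.52320959e-03  9.99998797e-01  1.99175901e-05  2.91702896e-04]
2.6 [0.57281621 0.14015226 0.09957174] [-1.53975342e-03  9.99998798e-01  1.06406103e-05  1.83337915e-04]
2.65 [0.57277052 0.14015423 0.09947409] [-1.56831487e-03  9.99998764e-01  9.64530224e-06  1.10384988e-04]
```

>>> servo_tool:
  increments: "0 0 0.003 0 -0.17 0.8 4.5;0 0 0.003 0 -0.17 1.6 4.5;0 0 0.003 0 -0.17 2.4 4.5;0 0 0.003 0 -0.17 3 4.5;0 0 0.003 0 -0.17 3.3 4.5;0 0 0.003 0 -0.17 3.35 4.5;0 0 0.003 0 -0.17 3.35 4.5;0 0 0.003 0 -0.17 3.35 4.5"

```text
time: 3.37
eef_pos: [0.573, 0.1385, 0.066]
tcp_rot: [-0.0, 1.0, 0.0, 0.0]
contact_force: [-0.3, -0.6, 0.4]
opening: 0.528
```

```bash
python3 go.py .5725 .1385 .066 90; python3 - <<'E'
from h import *
for n in('scene',):
    im,d,K,T=cam(n,n+'3.png')
    cr=im[210:285,370:460]
    cv2.imwrite('pics/c3%s.png'%n,cv2.resize(cr,None,fx=8,fy=8,interpolation=cv2.INTER_CUBIC)[:,:,::-1])
E
```

```text
t 3.37 pos [0.573  0.1385 0.066 ] rotvec [0.     0.0005 0.0002] deg 0.03 shift cm [ 0.049 -0.003  0.005] open 0.528 F [-0.3 -0.6  0.4]
```

View pics/c3scene.png

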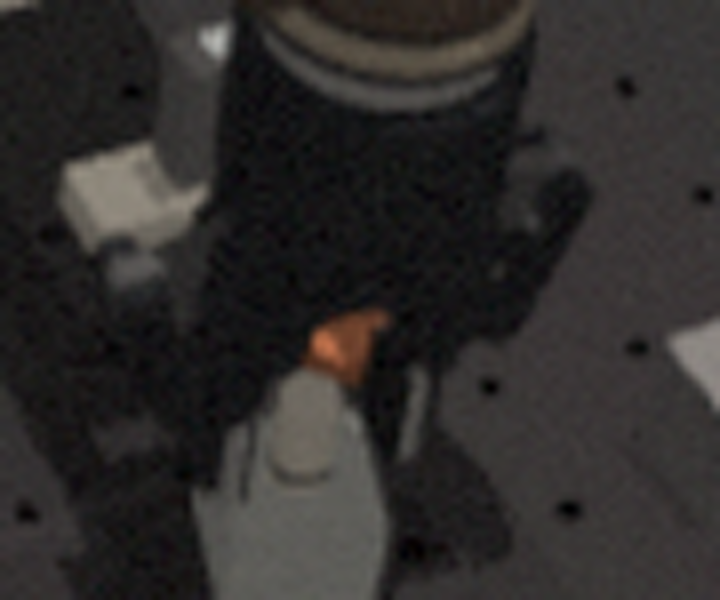

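>>> servo_tool:
  increments: "0 0 0 0 0 0 3;0 0 0 0 0 0 2;0 0 0 0 0 0 1.2;0 0 0 0 0 0 1.2;0 0 0 0 0 0 1.2;0 0 0 0 0 0 1.2;0 0 0 0 0 0 1.2;0 0 0 0 0 0 1.2"
  grip_force: 40

```text
time: 4.08
eef_pos: [0.5731, 0.1385, 0.0664]
tcp_rot: [-0.0, 1.0, 0.0, 0.0]
contact_force: [-0.1, -0.4, 3.6]
opening: 0.193
```

>>> servo_tool:
  increments: "0 0 0 0 0 -1 1.2;0 0 0 0 0 -2 1.2;0 0 0 0 0 -4 1.2;0 0 0 0 0 -6 1.2;0 0 0 0 0 -7 1.2;0 0 0 0 0 -7 1.2;0 0 0 0 0 -7 1.2"

```text
time: 4.67
eef_pos: [0.5728, 0.1385, 0.1364]
tcp_rot: [-0.0, 1.0, 0.0, 0.001]
contact_force: [-0.3, -0.3, -1.9]
opening: 0.196
```

```bash
python3 go.py .581 .322 .14 90; python3 - <<'E'
from h import *
for n in('scene',):
    im,d,K,T=cam(n,n+'4.png')
    cr=im[190:265,370:460]
    cv2.imwrite('pics/c4%s.png'%n,cv2.resize(cr,None,fx=8,fy=8,interpolation=cv2.INTER_CUBIC)[:,:,::-1])
E
```

```text
t 4.67 pos [0.5728 0.1385 0.1364] rotvec [0.0001 0.0011 0.0003] deg 0.06 shift cm [-0.825 18.347 -0.359] open 0.196 F [-0.3 -0.3 -1.9]
```

View pics/c4scene.png

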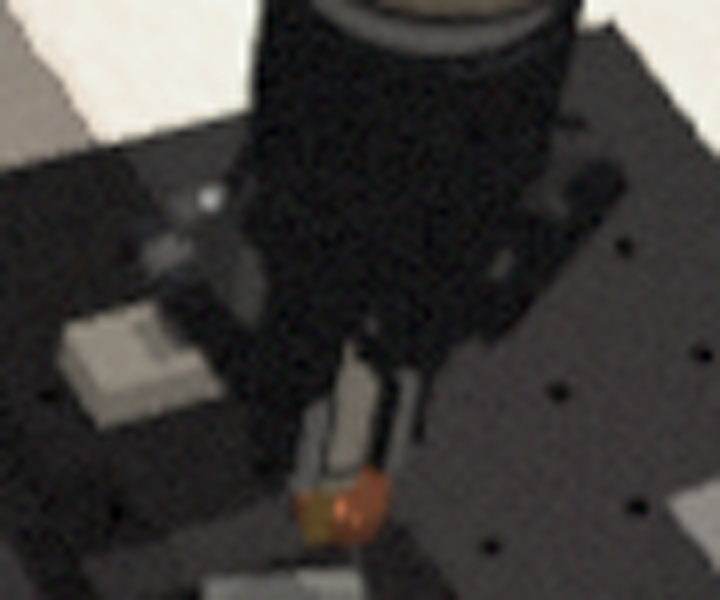

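>>> servo_tool:
  increments: "0 0 0 -0.1 2.5 0 1.2;0 0 0 -0.25 5.5 0 1.2;0 0 0 -0.4 9 0 1.2;0 0 0 -0.6 12.5 0 1.2;0 0 0 -0.75 15.5 0 1.2;0 0 0 -0.82 17.5 0.5 1.2;0 0 0 -0.82 18.35 1.2 1.2;0 0 0 -0.82 18.35 1.6 1.2;0 0 0 -0.82 18.35 1.6 1.2;0 0 0 -0.82 18.35 1.6 1.2"

```text
time: 5.55
eef_pos: [0.5801, 0.3204, 0.1181]
tcp_rot: [0.0, 1.0, -0.001, -0.001]
contact_force: [-0.1, -0.7, -0.3]
opening: 0.197
```

```bash
python3 go.py .581 .322 .12 90; python3 - <<'E'
from h import *
for n in('scene','top'):
    im,d,K,T=cam(n,n+'5.png')
    cr=im[200:275,430:520] if n=='scene' else im[160:220,170:250]
    cv2.imwrite('pics/c5%s.png'%n,cv2.resize(cr,None,fx=8,fy=8,interpolation=cv2.INTER_CUBIC)[:,:,::-1])
E
python3 go.py .581 .322 .12 90
```

```text
t 5.55 pos [0.5801 0.3204 0.1181] rotvec [-0.0016 -0.003  -0.0008] deg 0.2 shift cm [-0.086  0.158 -0.187] open 0.197 F [-0.1 -0.7 -0.3]
t 5.65 pos [0.5811 0.3205 0.1196] rotvec [-0.0005 -0.0005 -0.0015] deg 0.09 shift cm [ 0.006  0.145 -0.035] open 0.199 F [ 0.2 -0.3 -0.2]
```

View pics/c5scene.png

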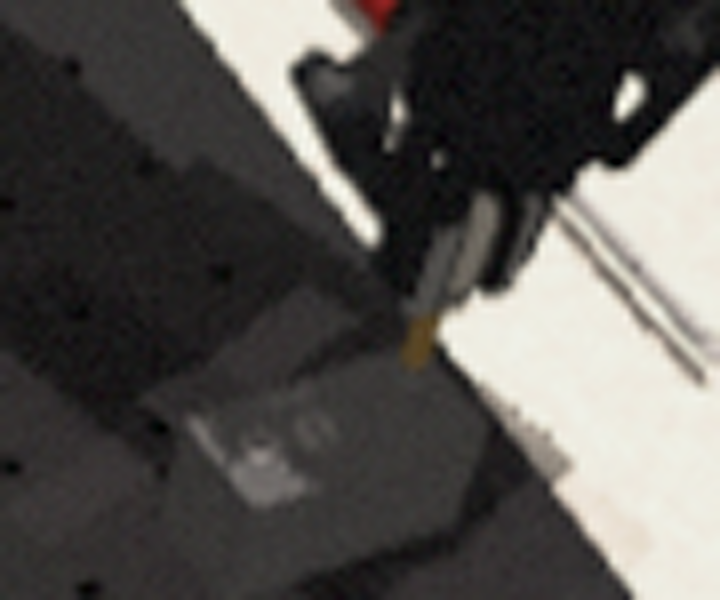

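View pics/c5top.png

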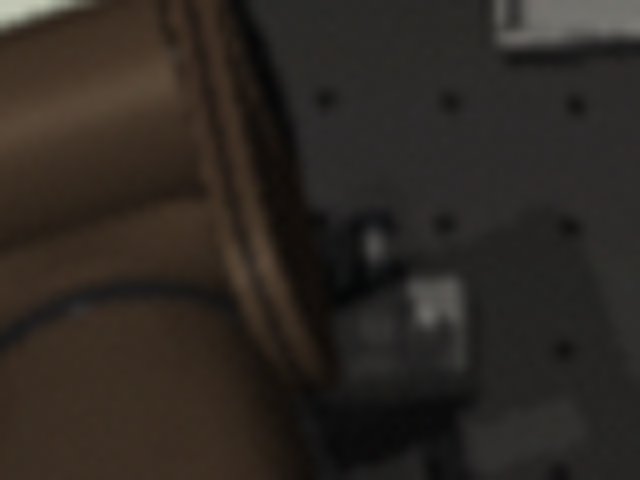

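```bash
python3 - <<'E'
from h import *
im,d,K,T=load('scene5')
p=np.array(ctrl.get_state()['eef_pos'])
f=lambda q:((proj(K,T,q)-[430,200]+.5)*8).round(1)
for dz in(0.016,0,-.018,-.033,-.048): print(dz,f(p+[0,0,dz]))
for h in((.5827,.322,.056),(.5812,.322,.056)): print('hole',f(np.array(h)))
print('hole at tip height', )
cr=im[225:260,460:500]
g=cv2.createCLAHE(4,(2,2)).apply(cv2.cvtColor(cv2.resize(cr,None,fx=18,fy=16,interpolation=cv2.INTER_CUBIC),cv2.COLOR_RGB2GRAY))
cr=np.clip(cv2.resize(cr,None,fx=16,fy=16,interpolation=cv2.INTER_CUBIC).astype(float)*2.5,0,255).astype(np.uint8)
cv2.imwrite('pics/c5b.png',cr[:,:,::-1])
E
```

```text
0.016 [470.2 204.1]
0 [456.  244.7]
-0.018 [440.4 289.2]
-0.033 [427.7 325.6]
-0.048 [415.2 361.2]
hole [409.9 400.5]
hole [407.1 396.8]
hole at tip height
```

View pics/c5b.png

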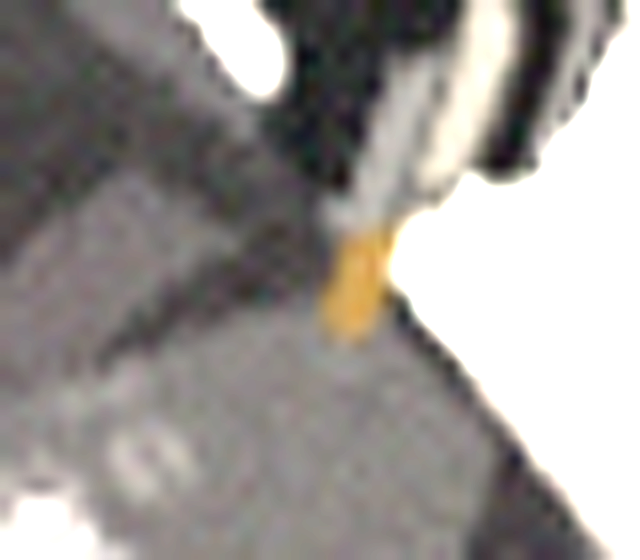

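>>> servo_tool:
  increments: "0 0 0 -0.03 0.17 0.4 1.2;0 0 0 -0.03 0.17 0.8 1.2;0 0 0 -0.03 0.17 1.2 1.2;0 0 0 -0.03 0.17 1.5 1.2;0 0 0 -0.03 0.17 1.6 1.2;0 0 0 -0.03 0.17 1.6 1.2;0 0 0 -0.03 0.17 1.6 1.2"

```text
time: 6.23
eef_pos: [0.5811, 0.3237, 0.1037]
tcp_rot: [-0.0, 1.0, -0.0, -0.0]
contact_force: [0.2, 0.0, 0.3]
opening: 0.196
```

```bash
python3 go.py .5813 .3222 .1 90; python3 - <<'E'
from h import *
s=ctrl.get_state();print(s['wrist_torque'])
im,d,K,T=cam('scene','scene6.png')
cr=im[225:260,460:500]
cr=np.clip(cv2.resize(cr,None,fx=16,fy=16,interpolation=cv2.INTER_CUBIC).astype(float)*2.5,0,255).astype(np.uint8)
cv2.imwrite('pics/c6b.png',cr[:,:,::-1])
E
python3 go.py .5813 .3222 .1 90
```

```text
t 6.23 pos [0.5811 0.3237 0.1037] rotvec [-0.0001 -0.0001  0.0003] deg 0.02 shift cm [-0.017 -0.152  0.372] open 0.196 F [0.2 0.  0.3]
[-0.01965561 -0.02056918  0.01366115]
t 6.28 pos [0.5813 0.3238 0.1039] rotvec [0.0001 0.0002 0.0003] deg 0.02 shift cm [-0.004 -0.157  0.395] open 0.196 F [ 0.1  0.5 -0.4]
```

View pics/c6b.png

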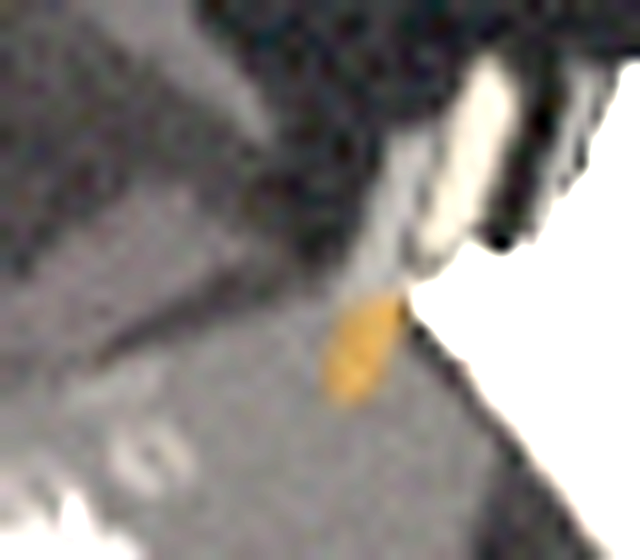

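>>> servo_tool:
  increments: "0 0 0 0 -0.08 0 1.2;0 0 0 0 -0.16 0 1.2;0 0 0 0 -0.16 0.1 1.2;0 0 0 0 -0.16 0.2 1.2;0 0 0 0 -0.16 0.3 1.2;0 0 0 0 -0.16 0.4 1.2;0 0 0 0 -0.16 0.4 1.2"

```text
time: 6.87
eef_pos: [0.5809, 0.322, 0.0994]
tcp_rot: [-0.0, 1.0, -0.0, -0.0]
contact_force: [-0.3, -0.5, -1.4]
opening: 0.195
```

```bash
python3 go.py .5813 .3222 .074 90; python3 - <<'E'
from h import *
s=ctrl.get_state();print(s['wrist_torque'])
E
```

```text
t 6.87 pos [0.5809 0.322  0.0994] rotvec [-0.0002 -0.0006  0.0002] deg 0.04 shift cm [-0.037  0.017  2.541] open 0.195 F [-0.3 -0.5 -1.4]
[ 0.01314987  0.02639974 -0.01397689]
```

>>> servo_tool:
  increments: "0 0 0 -0.02 0 0.2 1.2;0 0 0 -0.02 0 0.4 1.2;0 0 0 -0.02 0 0.6 1.2;0 0 0 -0.02 0 0.8 1.2;0 0 0 -0.02 0 1 1.2;0 0 0 -0.02 0 1 1.2"

```text
time: 7.37
eef_pos: [0.581, 0.322, 0.0891]
tcp_rot: [-0.0, 1.0, -0.0, -0.001]
contact_force: [-0.4, -0.9, -0.7]
opening: 0.198
```

```bash
python3 go.py .5813 .3222 .074 90; python3 - <<'E'
from h import *
s=ctrl.get_state();print(s['wrist_torque'])
im,d,K,T=cam('scene','scene7.png')
cr=im[225:260,460:500]
cr=np.clip(cv2.resize(cr,None,fx=16,fy=16,interpolation=cv2.INTER_CUBIC).astype(float)*2.5,0,255).astype(np.uint8)
cv2.imwrite('pics/c7b.png',cr[:,:,::-1])
E
```

```text
t 7.37 pos [0.581  0.322  0.0891] rotvec [-0.0005 -0.0011  0.0002] deg 0.07 shift cm [-0.035  0.025  1.505] open 0.198 F [-0.4 -0.9 -0.7]
[ 0.00454435  0.03903806 -0.05499616]
```

View pics/c7b.png

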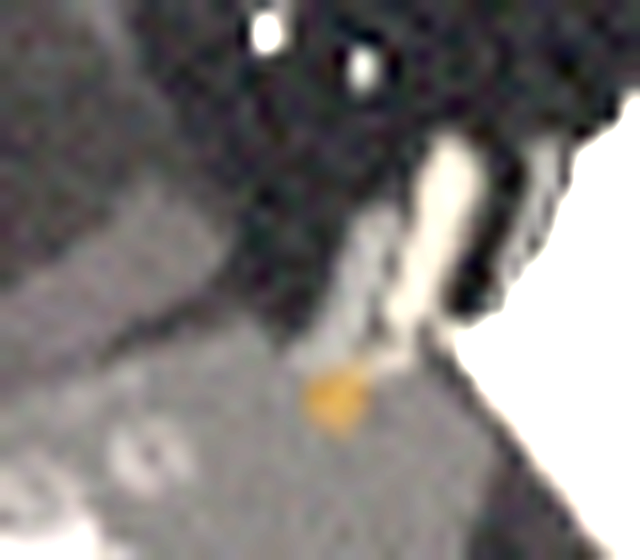

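>>> servo_tool:
  increments: "0 0 0 -0.02 0 0.2 1.2;0 0 0 -0.02 0 0.4 1.2;0 0 0 -0.02 0 0.6 1.2;0 0 0 -0.02 0 0.8 1.2;0 0 0 -0.02 0 1 1.2;0 0 0 -0.02 0 1.2 1.2;0 0 0 -0.02 0 1.2 1.2"

```text
time: 8.0
eef_pos: [0.5812, 0.3219, 0.0771]
tcp_rot: [-0.0, 1.0, -0.0, -0.0]
contact_force: [-0.5, 0.3, -0.5]
opening: 0.199
```

```bash
python3 go.py .5813 .3222 .074 90
```

```text
t 8.00 pos [0.5812 0.3219 0.0771] rotvec [-0.0004 -0.001   0.0002] deg 0.06 shift cm [-0.01   0.025  0.313] open 0.199 F [-0.5  0.3 -0.5]
```

>>> servo_tool:
  increments: "0 0 0 0 0 0.1 1.2;0 0 0 0 0 0.2 1.2;0 0 0 0 0 0.3 1.2;0 0 0 0 0 0.3 1.2;0 0 0 0 0 0.3 1.2"

```text
time: 8.42
eef_pos: [0.5815, 0.3221, 0.0748]
tcp_rot: [-0.0, 1.0, -0.0, -0.0]
contact_force: [-0.2, 0.1, -0.2]
opening: 0.197
```

```bash
python3 go.py .5813 .3222 .074 90;python3 - <<'E'
from h import *
im,d,K,T=cam('scene','scene8.png')
cr=im[225:265,460:500]
cr=np.clip(cv2.resize(cr,None,fx=14,fy=14,interpolation=cv2.INTER_CUBIC).astype(float)*2.5,0,255).astype(np.uint8)
cv2.imwrite('pics/c8b.png',cr[:,:,::-1])
E
```

```text
t 8.42 pos [0.5815 0.3221 0.0748] rotvec [-0.     -0.0001  0.0002] deg 0.01 shift cm [0.023 0.011 0.076] open 0.197 F [-0.2  0.1 -0.2]
```

View pics/c8b.png

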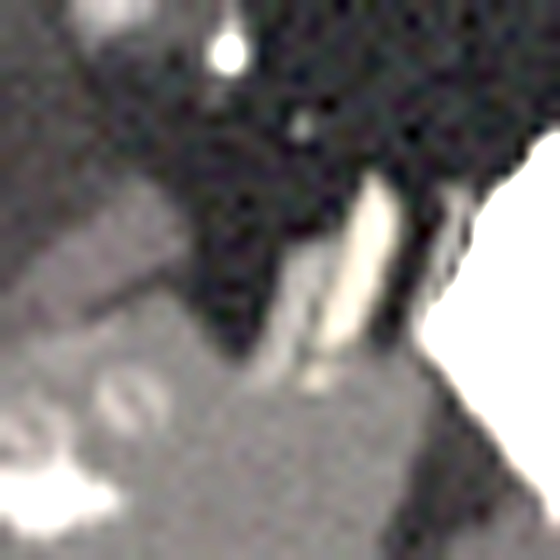

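>>> servo_tool:
  increments: "0 0 0 0 0 0 2.2;0 0 0 0 0 0 3;0 0 0 0 0 0 3.6;0 0 0 0 0 0 4;0 0 0 0 0 0 4;0 0 0 0 0 0 4;0 0 0 0 0 -1.5 4;0 0 0 0 0 -4 4;0 0 0 0 0 -7 4;0 0 0 0 0 -8 4"

```text
time: 9.3
eef_pos: [0.584, 0.3231, 0.1612]
tcp_rot: [-0.0, 1.0, 0.002, 0.004]
contact_force: [0.4, 0.4, 1.0]
opening: 0.466
```

```bash
python3 go.py .4383 .1764 .14 1.3;python3 - <<'E'
from h import *
im,d,K,T=cam('scene','scene9.png')
P=cloud(d,K,T); print([P[v,481].round(4) for v in range(228,262,3)])
cr=im[215:265,450:510]
cr=np.clip(cv2.resize(cr,None,fx=12,fy=12,interpolation=cv2.INTER_CUBIC).astype(float)*1.8,0,255).astype(np.uint8)
cv2.imwrite('pics/c9b.png',cr[:,:,::-1])
E
```

```text
t 9.30 pos [0.584  0.3231 0.1612] rotvec [0.0087 0.0041 1.5484] deg 88.72 shift cm [ 14.595 -14.672   1.953] open 0.466 F [0.4 0.4 1. ]
[array([0.479 , 0.3997, 0.0008]), array([ 4.876e-01,  3.948e-01, -1.000e-04]), array([ 0.4959,  0.3902, -0.0014]), array([ 0.5056,  0.3841, -0.0007]), array([0.5795, 0.3163, 0.0872]), array([0.5846, 0.3143, 0.0831]), array([0.5865, 0.3154, 0.0746]), array([0.5892, 0.3159, 0.067 ]), array([0.5914, 0.3167, 0.0588]), array([0.5975, 0.3138, 0.056 ]), array([0.5977, 0.3168, 0.0446]), array([0.6026, 0.315 , 0.04  ])]
```

View pics/c9b.png

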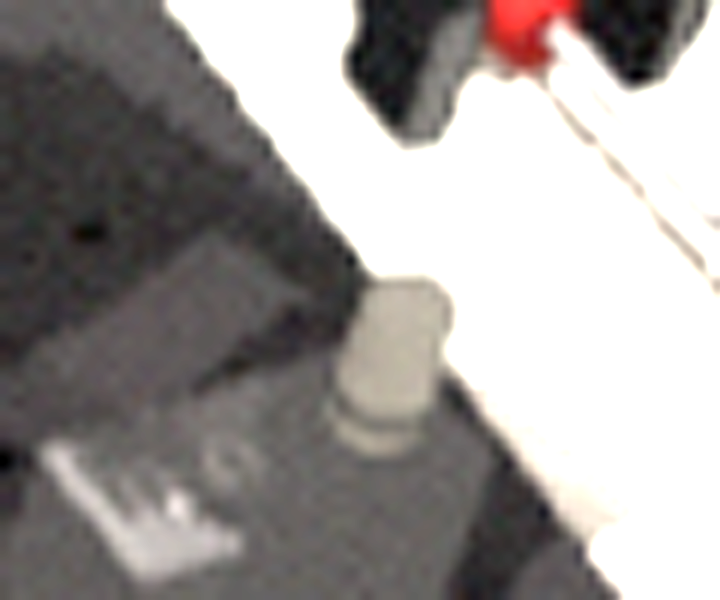

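```bash
python3 - <<'E'
from h import *
im,d,K,T=load('scene9')
f=lambda q:((proj(K,T,q)-[450,215]+.5)*12).round(0)
for z in(.056,.061,.090):
  print(z,[f(np.array([.5822+.009*np.cos(a),.322+.009*np.sin(a),z])).tolist() for a in np.linspace(0,2*np.pi,9)[:-1]])
E
```

```text
0.056 [[398.0, 452.0], [420.0, 434.0], [414.0, 408.0], [385.0, 388.0], [349.0, 386.0], [327.0, 404.0], [332.0, 430.0], [362.0, 450.0]]
0.061 [[404.0, 435.0], [426.0, 417.0], [421.0, 390.0], [391.0, 370.0], [355.0, 369.0], [333.0, 386.0], [338.0, 413.0], [368.0, 433.0]]
0.09 [[441.0, 332.0], [463.0, 314.0], [457.0, 287.0], [427.0, 267.0], [391.0, 266.0], [368.0, 283.0], [374.0, 310.0], [404.0, 330.0]]
```

>>> servo_tool:
  increments: "0 0 0.12 1.5 -1.5 0 5;0 0 0.24 3 -3 0 5;0 0 0.36 4.5 -4.5 0 5;0 0 0.48 6 -6 0 5;0 0 0.6 7.5 -7.5 0 5;0 0 0.72 9 -9 0 5;0 0 0.84 10.5 -10.5 0 5;0 0 0.96 12 -12 0 5;0 0 1.08 13.5 -13.5 0 5;0 0 1.2 14.4 -14.6 0 5"

```text
time: 10.18
eef_pos: [0.4355, 0.1751, 0.1536]
tcp_rot: [0.567, 0.824, -0.001, -0.001]
contact_force: [-0.2, 0.3, -0.1]
opening: 0.588
```

```bash
python3 go.py .4387 .1766 .12 1.5
```

```text
t 10.18 pos [0.4355 0.1751 0.1536] rotvec [-2.500e-03  1.000e-04  3.388e-01] deg 19.42 shift cm [0.025 0.365 3.361] open 0.588 F [-0.2  0.3 -0.1]
```

>>> servo_tool:
  increments: "0 0 0.11 0 0.15 1 5;0 0 0.22 0 0.2 2 5;0 0 0.32 0 0.2 3 5;0 0 0.35 0 0.2 3.4 5;0 0 0.35 0 0.2 3.4 5;0 0 0.35 0 0.2 3.4 5;0 0 0.35 0 0.2 3.4 5;0 0 0.35 0 0.2 3.4 5"

```text
time: 10.85
eef_pos: [0.4397, 0.1769, 0.1212]
tcp_rot: [0.699, 0.715, 0.0, 0.0]
contact_force: [-0.4, 0.9, 0.1]
opening: 0.588
```

```bash
python3 go.py .4387 .1766 .055 1.5; python3 - <<'E'
from h import *
for n in('scene','top'):
    im,d,K,T=cam(n,n+'10.png')
    p=np.array(ctrl.get_state()['eef_pos'])
    o=(360,180) if n=='scene' else (220,220)
    for q in ((.025,0,-.014),(-.025,0,-.014)): print(((proj(K,T,p+q)-o+.5)*8).round(1))
    cr=im[o[1]:o[1]+75,o[0]:o[0]+100]
    cr=np.clip(cv2.resize(cr,None,fx=8,fy=8,interpolation=cv2.INTER_CUBIC).astype(float)*1.5,0,255).astype(np.uint8)
    cv2.imwrite('pics/c10%s.png'%n,cr[:,:,::-1])
E
python3 go.py .4387 .1766 .055 1.5
```

```text
t 10.85 pos [0.4397 0.1769 0.1212] rotvec [ 0.0008 -0.0001 -0.0045] deg 0.26 shift cm [-0.027 -0.111  6.621] open 0.588 F [-0.4  0.9  0.1]
[359.2 276.7]
[287.4 166.1]
[240.1 137.6]
[234.7 272.8]
t 10.95 pos [0.4398 0.1769 0.1213] rotvec [ 0.0009 -0.0001 -0.0048] deg 0.28 shift cm [-0.026 -0.113  6.626] open 0.586 F [-0.7 -1.2  0.4]
```

View pics/c10scene.png

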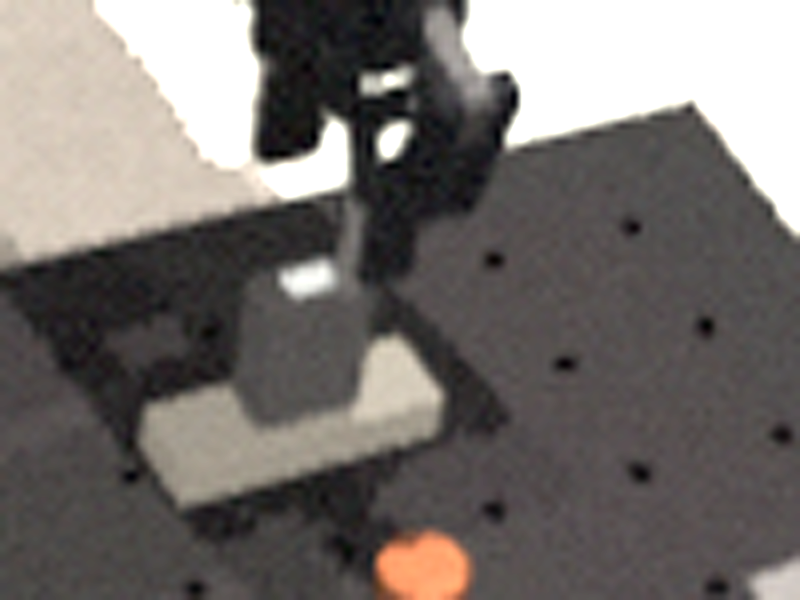

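View pics/top10.png

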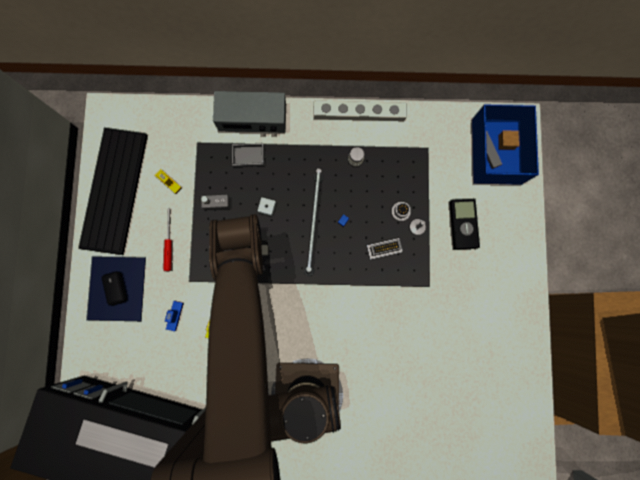

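>>> servo_tool:
  increments: "0 0 -0.005 0 -0.1 1 5;0 0 -0.005 0 -0.1 2 5;0 0 -0.005 0 -0.1 3 5;0 0 -0.005 0 -0.1 4 5;0 0 -0.005 0 -0.1 5 5;0 0 -0.005 0 -0.1 6 5;0 0 -0.005 0 -0.1 6.5 5;0 0 -0.005 0 -0.1 6.55 5;0 0 -0.005 0 -0.1 6.55 5"

```text
time: 11.7
eef_pos: [0.4383, 0.1767, 0.0548]
tcp_rot: [0.698, 0.716, -0.0, -0.0]
contact_force: [-0.2, -0.3, -0.8]
opening: 0.586
```

```bash
python3 go.py .4387 .1766 .055 1.5; python3 - <<'E'
from h import *
for n in('scene',):
    im,d,K,T=cam(n,n+'11.png')
    o=(360,180)
    cr=im[o[1]:o[1]+75,o[0]:o[0]+100]
    cr=np.clip(cv2.resize(cr,None,fx=8,fy=8,interpolation=cv2.INTER_CUBIC).astype(float)*1.5,0,255).astype(np.uint8)
    cv2.imwrite('pics/c11%s.png'%n,cr[:,:,::-1])
E
```

```text
t 11.70 pos [0.4383 0.1767 0.0548] rotvec [-0.0009  0.0001 -0.0002] deg 0.06 shift cm [-0.014  0.04  -0.017] open 0.586 F [-0.2 -0.3 -0.8]
```

View pics/c11scene.png

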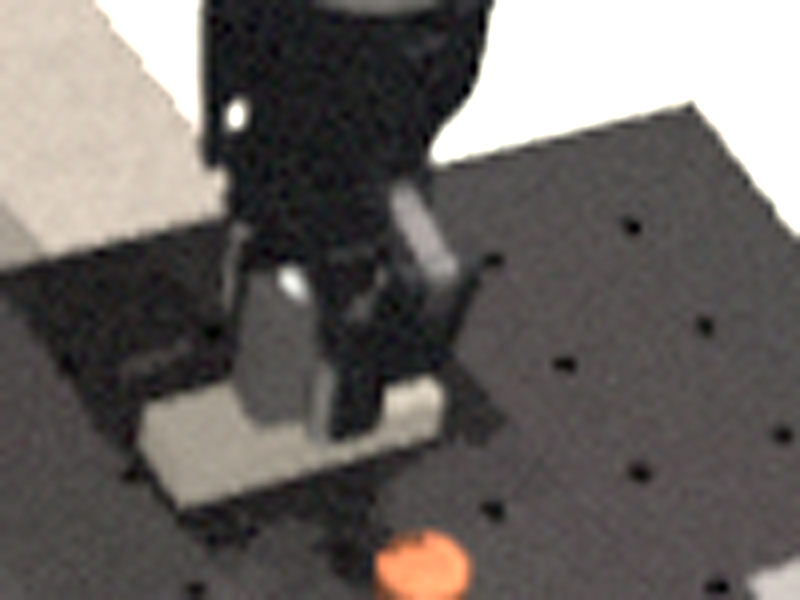

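>>> servo_tool:
  increments: "0 0 0 0 0 0 3.5;0 0 0 0 0 0 2.6;0 0 0 0 0 0 2.2;0 0 0 0 0 0 1.8;0 0 0 0 0 0 1.4;0 0 0 0 0 0 1.4;0 0 0 0 0 0 1.4;0 0 0 0 0 0 1.4;0 0 0 0 0 0 1.4"
  grip_force: 60

```text
time: 12.5
eef_pos: [0.4387, 0.1768, 0.0558]
tcp_rot: [0.698, 0.716, 0.0, 0.0]
contact_force: [-2.4, -0.0, 5.3]
opening: 0.227
```

>>> servo_tool:
  increments: "0 0 0 0 0 -0.3 1.4;0 0 0 0 0 -0.6 1.4;0 0 0 0 0 -1 1.4;0 0 0 0 0 -1 1.4;0 0 0 0 0 -1 1.4"

```text
time: 12.92
eef_pos: [0.4385, 0.1768, 0.0654]
tcp_rot: [0.698, 0.716, 0.0, 0.0]
contact_force: [-0.3, -0.2, -1.0]
opening: 0.23
```

```bash
python3 go.py .4387 .1766 .19 1.5; python3 - <<'E'
from h import *
for n in('scene',):
    im,d,K,T=cam(n,n+'12.png')
    o=(360,180)
    cr=im[o[1]:o[1]+75,o[0]:o[0]+100]
    cr=np.clip(cv2.resize(cr,None,fx=8,fy=8,interpolation=cv2.INTER_CUBIC).astype(float)*1.5,0,255).astype(np.uint8)
    cv2.imwrite('pics/c12%s.png'%n,cr[:,:,::-1])
E
```

```text
t 12.92 pos [0.4385 0.1768 0.0654] rotvec [ 0.0004 -0.     -0.0001] deg 0.02 shift cm [ -0.018   0.024 -12.458] open 0.23 F [-0.3 -0.2 -1. ]
```

View pics/c12scene.png

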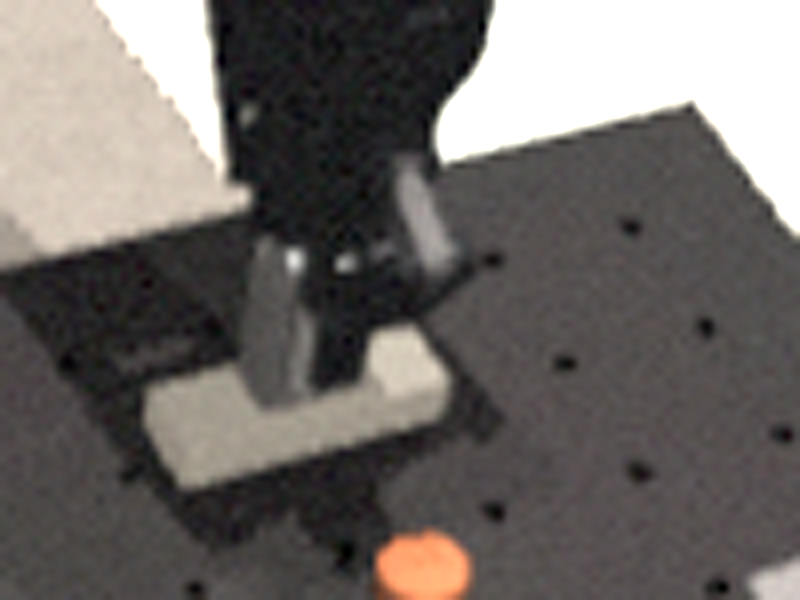

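```bash
python3 - <<'E'
from m import *
for n,roi in(('scene0',(205,250,262,290)),('top0',(360,236,408,262)),('scene12',(205,250,262,290)),('top10',(360,236,408,262))):
    im,d,K,T=load(n); x0,y0,x1,y1=roi
    c=im[y0:y1,x0:x1].astype(float); c=cv2.resize(c,None,fx=4,fy=4,interpolation=cv2.INTER_CUBIC)
    w=np.clip((c[...,0]+c[...,1])/2-c[...,2]-12,0,None)
    v,u=np.nonzero(w>0); ww=w[v,u]
    W=np.array([onplane(K,T,((a+.5)/4-.5+x0,(b+.5)/4-.5+y0),.050)[:2] for a,b in zip(u,v)])*1e3
    cen=np.average(W,axis=0,weights=ww); C=np.cov(W.T,aweights=ww); ev,E=np.linalg.eigh(C); a=E[:,1]; a*=np.sign(a[1])
    r=cv2.minAreaRect(W[ww>8].astype(np.float32))
    print(n,len(ww),cen.round(1),'ang of y axis from +y: %.2f'%np.rad2deg(np.arctan2(-a[0],a[1])),'std',np.sqrt(ev).round(1),'rect',np.round(r[0],1),np.round(r[1],1),round(r[2],1))
# outer rim depth-based using top edges : top0 base flange
im,d,K,T=load('top0')
f=lambda x,y:((x+.5)/6-.5+330,(y+.5)/6-.5+180)
q=[onplane(K,T,f(*p),.012+.005)[:2]*1e3 for p in((220,392),(415,347),(437,430),(243,476))]
print('flange corners top z.017',np.round(q,1),np.mean(q,0).round(1))
print('post top/base', onplane(K,T,f(563,253),.097).round(3), onplane(K,T,f(526,281),.016).round(3),'round',onplane(K,T,f(437,175),.051).round(3))
im,d,K,T=load('scene0')
g=lambda x,y:((x+.5)/5-.5+170,(y+.5)/5-.5+240)
print('post sc',onplane(K,T,g(92,270),.097).round(3),'round',onplane(K,T,g(258,392),.051).round(3))
E
```

```text
scene0 2352 [ 452.4 -231.9] ang of y axis from +y: 10.99 std [ 9.4 20.3] rect [ 412.8 -240.6] [100.4  69.4] 12.9
top0 1710 [ 449.4 -238.1] ang of y axis from +y: 12.09 std [ 4.9 19.3] rect [ 449.6 -234.1] [17.3 68.8] 13.7
scene12 2357 [ 452.4 -231.8] ang of y axis from +y: 11.27 std [ 9.3 20.4] rect [ 413.7 -240.3] [99.5 69.1] 12.5
top10 1780 [ 449.4 -237.9] ang of y axis from +y: 12.04 std [ 4.9 19.3] rect [ 449.4 -234. ] [17.4 68.9] 14.0
flange corners top z.017 [[ 458.7 -176.4]
 [ 484.5 -278.4]
 [ 441.1 -289.7]
 [ 415.  -188.6]] [ 449.8 -233.3]
post top/base [ 0.522 -0.339  0.097] [ 0.521 -0.337  0.016] round [ 0.57  -0.284  0.051]
post sc [ 0.524 -0.335  0.097] round [ 0.572 -0.283  0.051]
```

```bash
python3 - <<'E'
from m import *
im,d,K,T=load('scene0')
x0,y0,x1,y1=(210,256,257,286)
for th in(75,85,95,105):
    c=cv2.resize(im[y0:y1,x0:x1],None,fx=8,fy=8,interpolation=cv2.INTER_CUBIC).astype(int)
    m=(c.mean(-1)>th).astype(np.uint8)
    nn,l,s,ce=cv2.connectedComponentsWithStats(m)
    out=[]
    for k in range(1,nn):
        if s[k,4]<800: continue
        v,u=np.nonzero(l==k)
        W=np.array([onplane(K,T,((a+.5)/8-.5+x0,(b+.5)/8-.5+y0),.051)[:2] for a,b in zip(u,v)])*1e3
        r=cv2.minAreaRect(W.astype(np.float32)); out.append((s[k,:4].tolist(),np.round(r[0],1),np.round(r[1],1),round(r[2],1)))
    print(th,*out,sep='\n  ')
# contacts scene, gold within polygon
poly=np.array([[217,177],[396,92],[421,133],[245,220]],float)
poly=(poly+.5)/5-.5+[170,240]
M=np.zeros((480*4,640*4),np.uint8); cv2.fillPoly(M,[((poly+.5)*4).astype(np.int32)],1)
big=cv2.resize(im,None,fx=4,fy=4,interpolation=cv2.INTER_CUBIC).astype(float)
w=np.clip((big[...,0]+big[...,1])/2-big[...,2]-20,0,None)*M
v,u=np.nonzero(w); ww=w[v,u]
W=np.array([onplane(K,T,((a+.5)/4-.5,(b+.5)/4-.5),.0505)[:2] for a,b in zip(u,v)])*1e3
r=cv2.minAreaRect(W.astype(np.float32)); print('contacts',np.average(W,axis=0,weights=ww),r)
E
```

```text
75
  ([23, 16, 334, 208], array([ 455.3, -232. ]), array([33.2, 92.2]), 14.1)
  ([164, 55, 69, 50], array([ 443., -226.]), array([12.9, 21.7]), 13.1)
  ([171, 101, 205, 139], array([ 490.6, -209.6]), array([27.1, 69.3]), 26.9)
  ([6, 197, 54, 43], array([ 477.1, -281.7]), array([18.3, 11.1]), 10.7)
85
  ([174, 18, 182, 155], array([ 451.3, -215.7]), array([31.5, 57.9]), 15.2)
  ([179, 104, 197, 136], array([ 490.1, -209.3]), array([23.6, 67. ]), 27.1)
  ([25, 137, 146, 86], array([ 462.6, -260.2]), array([32.1, 32.1]), 16.4)
  ([6, 198, 53, 42], array([ 477.2, -281.7]), array([17.7, 10.4]), 10.1)
95
  ([176, 19, 179, 152], array([ 451.4, -215.6]), array([30.3, 56.9]), 15.4)
  ([181, 106, 195, 134], array([ 490.3, -209.3]), array([22.7, 66.2]), 26.9)
  ([26, 139, 143, 82], array([ 462.6, -260.2]), array([30.9, 31.3]), 16.4)
  ([7, 199, 50, 41], array([ 477.3, -281.7]), array([17.1,  9.8]), 10.1)
105
  ([177, 21, 177, 148], array([ 451.1, -215.5]), array([29.7, 55.7]), 14.7)
  ([183, 107, 193, 133], array([ 490.4, -209.2]), array([21.9, 65.5]), 26.8)
  ([28, 141, 140, 79], array([ 462.6, -260.3]), array([29.7, 30.5]), 16.4)
  ([8, 201, 48, 39], array([ 477.3, -281.9]), array([16.7,  9.3]), 9.5)
contacts [ 453.45519304 -231.46947857] ((452.9451599121094, -231.64976501464844), (18.064437866210938, 69.39798736572266), 14.10309886932373)
```

>>> servo_tool:
  increments: "0 0 0 0 0.2 -1.5 1.4;0 0 0 0 0.5 -3 1.4;0 0 0 0 0.8 -4.5 1.4;0 0 0 0 1.2 -6 1.4;0 0 0 0 1.6 -7.5 1.4;0 0 0 0 2 -9 1.4;0 0 0 0 2.5 -10.5 1.4;0 0 0 0 3 -11.5 1.4;0 0 0 0 3 -11.5 1.4"

```text
time: 13.72
eef_pos: [0.4707, 0.1778, 0.1829]
tcp_rot: [0.698, 0.716, 0.002, 0.002]
contact_force: [0.7, 0.4, -1.4]
opening: 0.224
```

```bash
python3 go.py .480 -.03 .18 8; python3 - <<'E'
from h import *
for n in('scene',):
    im,d,K,T=cam(n,n+'13.png')
    o=(350,160)
    cr=im[o[1]:o[1]+75,o[0]:o[0]+100]
    cr=np.clip(cv2.resize(cr,None,fx=8,fy=8,interpolation=cv2.INTER_CUBIC).astype(float)*1.5,0,255).astype(np.uint8)
    cv2.imwrite('pics/c13%s.png'%n,cr[:,:,::-1])
E
```

```text
t 13.72 pos [0.4707 0.1778 0.1829] rotvec [ 0.0055 -0.0004 -0.1139] deg 6.53 shift cm [-20.794   0.398   0.278] open 0.224 F [ 0.7  0.4 -1.4]
```

View pics/c13scene.png

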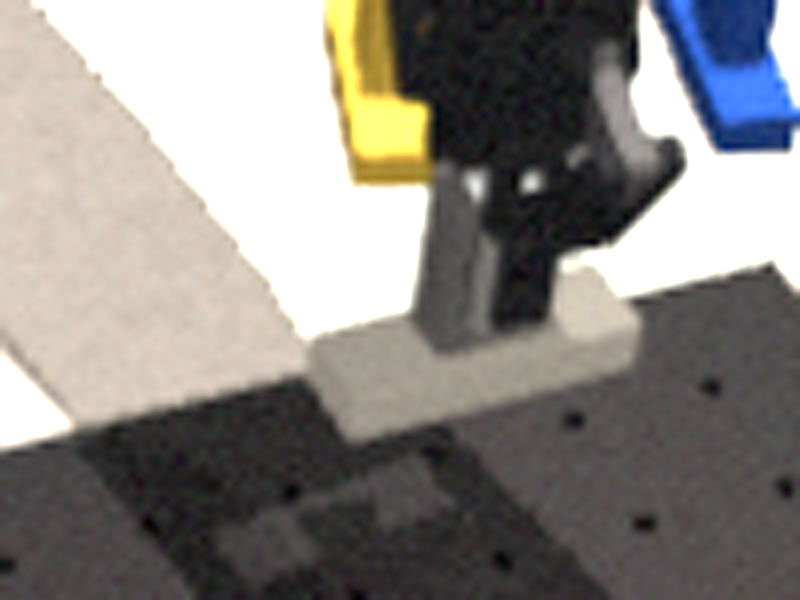

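>>> servo_tool:
  increments: "0 0 0 -1 0 0 1.4;0 0 -0.02 -2.5 0.1 0 1.4;0 0 -0.04 -5 0.2 0 1.4;0 0 -0.06 -7.5 0.3 0 1.4;0 0 -0.08 -10 0.4 0 1.4;0 0 -0.1 -12.5 0.4 0 1.4;0 0 -0.11 -15 0.4 0 1.4;0 0 -0.11 -17.5 0.4 0 1.4;0 0 -0.11 -20 0.4 0 1.4;0 0 -0.11 -22.5 0.4 0 1.4"

```text
time: 14.6
eef_pos: [0.4767, -0.0486, 0.1785]
tcp_rot: [0.657, 0.753, -0.001, -0.001]
contact_force: [0.5, -0.3, -1.4]
opening: 0.227
```

```bash
python3 go.py .452 -.2326 .18 14
```

```text
t 14.60 pos [ 0.4767 -0.0486  0.1785] rotvec [-0.003  -0.0013 -0.1085] deg 6.22 shift cm [-17.891  -4.939  -0.152] open 0.227 F [ 0.5 -0.3 -1.4]
```

>>> servo_tool:
  increments: "0 0 -0.02 -2.5 -0.7 0 1.4;0 0 -0.04 -5 -1.4 0 1.4;0 0 -0.06 -7.5 -2.1 0 1.4;0 0 -0.08 -10 -2.8 0 1.4;0 0 -0.1 -12.5 -3.5 0 1.4;0 0 -0.11 -14.5 -4.1 0 1.4;0 0 -0.11 -16.5 -4.6 0 1.4;0 0 -0.11 -17.6 -4.9 0 1.4;0 0 -0.11 -17.9 -4.9 0 1.4;0 0 -0.11 -17.9 -4.9 0 1.4"

```text
time: 15.43
eef_pos: [0.4533, -0.2314, 0.1794]
tcp_rot: [0.616, 0.788, 0.0, -0.001]
contact_force: [-0.5, 0.3, -1.6]
opening: 0.23
```

>>> servo_tool:
  increments: "0 0 0 0 0 0.7 1.4;0 0 0 0 0 1.5 1.4;0 0 0 0 0 2.5 1.4;0 0 0 0 0 3.5 1.4;0 0 0 0 0 4 1.4;0 0 0 0 0 4 1.4;0 0 0 0 0 4 1.4;0 0 0 0 0 4 1.4"

```text
time: 16.1
eef_pos: [0.4543, -0.2314, 0.1406]
tcp_rot: [0.615, 0.789, -0.0, 0.0]
contact_force: [0.0, 0.3, -1.2]
opening: 0.225
```

```bash
python3 - <<'E'
from h import *
for n in('scene','top'):
    im,d,K,T=cam(n,n+'14.png')
    o=(190,225) if n=='scene' else (345,205)
    cr=im[o[1]:o[1]+75,o[0]:o[0]+100]
    cr=np.clip(cv2.resize(cr,None,fx=8,fy=8,interpolation=cv2.INTER_CUBIC).astype(float)*1.5,0,255).astype(np.uint8)
    cv2.imwrite('pics/c14%s.png'%n,cr[:,:,::-1])
E
python3 go.py .452 -.2326 .1045 14
```

```text
t 16.20 pos [ 0.4544 -0.2316  0.141 ] rotvec [0.0008 0.0011 0.0017] deg 0.12 shift cm [-0.038 -0.265  3.649] open 0.226 F [0.4 0.  0.5]
```

View pics/c14scene.png

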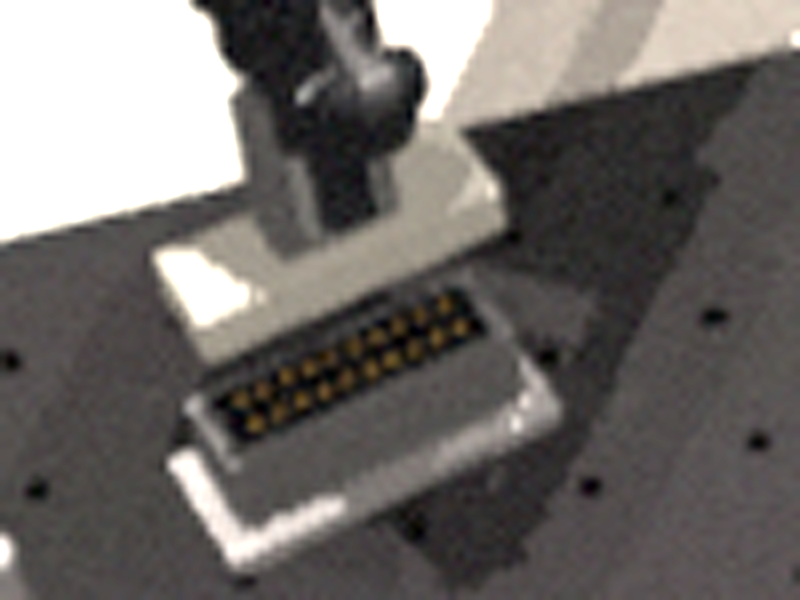

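View pics/c14top.png

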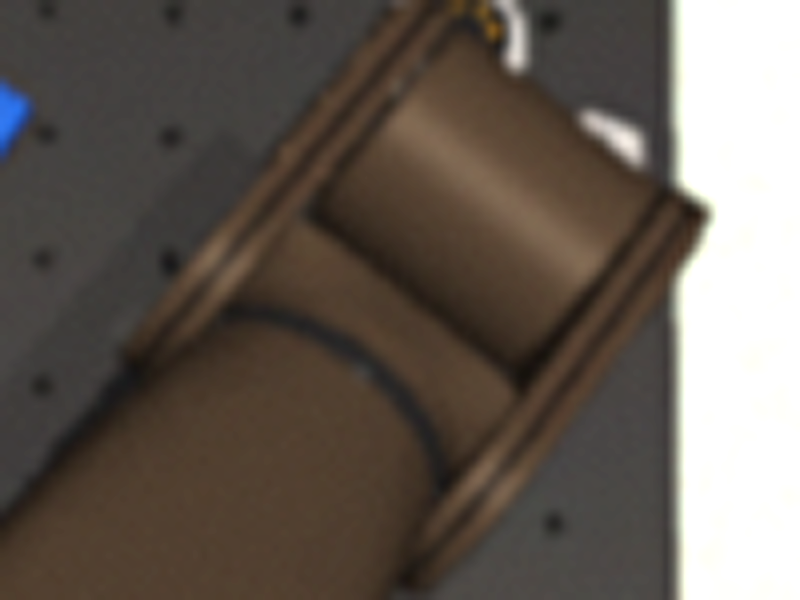

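```bash
cat > chk.py <<'E'
import sys
from h import *
from scipy.spatial.transform import Rotation as R
n=sys.argv[1]; o=np.array(eval(sys.argv[2])); s=float(sys.argv[3]); xy=eval(sys.argv[4]); zf=float(sys.argv[5]); ang=float(sys.argv[6]); 
im,d,K,T=load(n)
a=np.deg2rad(ang); ex=np.array([np.cos(a),np.sin(a),0]); ey=np.array([-np.sin(a),np.cos(a),0])
for dz in(0,.018):
    print('z+%.3f'%dz,[((proj(K,T,np.array([*xy,zf+dz])+sx*.015*ex+sy*.045*ey)-o+.5)*s).round(0).tolist() for sx,sy in((1,-1),(1,1),(-1,1),(-1,-1))])
E
python3 chk.py scene14 '(190,225)' 8 '(.4544,-.2316)' .0975 14
echo conn; python3 chk.py scene14 '(190,225)' 8 '(.452,-.2326)' .051 14;python3 chk.py scene14 '(190,225)' 8 '(.454,-.232)' .051 14
```

```text
z+0.000 [[202.0, 362.0], [503.0, 224.0], [453.0, 156.0], [155.0, 290.0]]
z+0.018 [[191.0, 318.0], [497.0, 180.0], [446.0, 112.0], [144.0, 246.0]]
conn
z+0.000 [[223.0, 464.0], [515.0, 328.0], [466.0, 260.0], [178.0, 393.0]]
z+0.018 [[213.0, 423.0], [508.0, 286.0], [459.0, 219.0], [167.0, 351.0]]
z+0.000 [[227.0, 469.0], [518.0, 332.0], [470.0, 265.0], [181.0, 397.0]]
z+0.018 [[217.0, 428.0], [512.0, 291.0], [463.0, 223.0], [170.0, 356.0]]
```

```bash
python3 - <<'E'
from h import *
im,d,K,T=load('scene14')
o=(203,233); cr=im[o[1]:o[1]+56,o[0]:o[0]+62]
cr=np.clip(cv2.resize(cr,None,fx=12,fy=12,interpolation=cv2.INTER_CUBIC).astype(float)*1.8,0,255).astype(np.uint8)
for x in range(0,744,60): cv2.line(cr,(x,0),(x,6),(255,0,0),1)
cv2.imwrite('pics/c14z.png',cr[:,:,::-1])
E
python3 chk.py scene14 '(203,233)' 12 '(.4544,-.2316)' .0975 14
python3 chk.py scene14 '(203,233)' 12 '(.4553,-.232)' .051 14
```

```text
z+0.000 [[147.0, 447.0], [599.0, 240.0], [524.0, 138.0], [76.0, 338.0]]
z+0.018 [[130.0, 381.0], [589.0, 174.0], [513.0, 72.0], [59.0, 272.0]]
z+0.000 [[185.0, 613.0], [623.0, 407.0], [550.0, 306.0], [117.0, 505.0]]
z+0.018 [[170.0, 551.0], [614.0, 345.0], [540.0, 244.0], [101.0, 443.0]]
```

View pics/c14z.png

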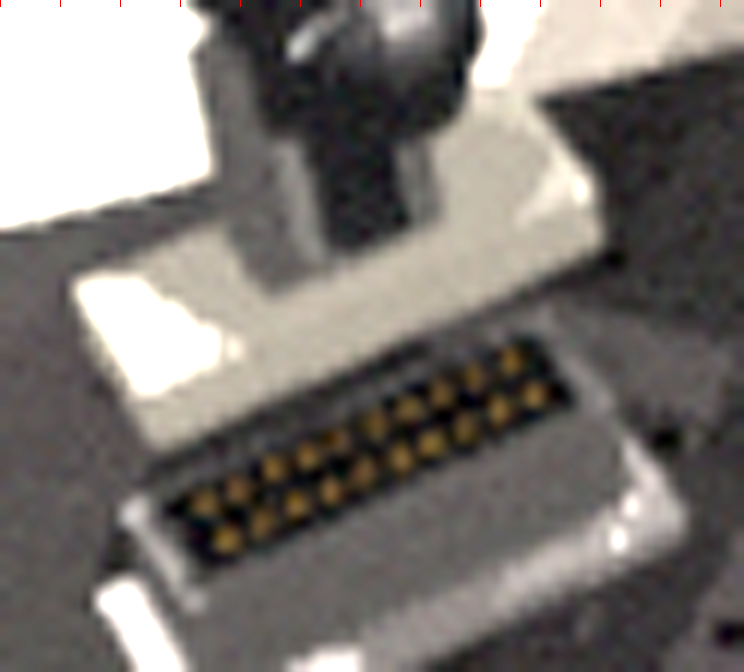

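>>> servo_tool:
  increments: "0 0 0 0 -0.15 0.5 1.4;0 0 0 0 -0.3 1 1.4;0 0 0 0 -0.35 1.5 1.4;0 0 0 0 -0.35 2 1.4;0 0 0 0 -0.35 2.5 1.4;0 0 0 0 -0.35 3 1.4;0 0 0 0 -0.35 3.1 1.4;0 0 0 0 -0.35 3.1 1.4;0 0 0 0 -0.35 3.1 1.4;0 0 0 0 -0.35 3.1 1.4"

```text
time: 17.03
eef_pos: [0.4509, -0.2323, 0.1096]
tcp_rot: [0.615, 0.789, -0.0, 0.0]
contact_force: [-0.1, 0.8, -1.3]
opening: 0.227
```

```bash
python3 - <<'E'
from h import *
im,d,K,T=cam('scene','scene15.png')
o=(203,233); cr=im[o[1]:o[1]+56,o[0]:o[0]+62]
cr=np.clip(cv2.resize(cr,None,fx=12,fy=12,interpolation=cv2.INTER_CUBIC).astype(float)*1.8,0,255).astype(np.uint8)
cv2.imwrite('pics/c15z.png',cr[:,:,::-1])
E
python3 go.py .451 -.2324 .1045 14
python3 chk.py scene15 '(203,233)' 12 '(.451,-.2324)' .066 14
python3 chk.py scene15 '(203,233)' 12 '(.4525,-.2313)' .051 14
```

```text
t 17.08 pos [ 0.4509 -0.2323  0.1097] rotvec [0.0005 0.0006 0.0017] deg 0.11 shift cm [-0.013  0.007  0.522] open 0.228 F [ 0.1  0.5 -1.4]
z+0.000 [[166.0, 545.0], [608.0, 340.0], [534.0, 238.0], [97.0, 437.0]]
z+0.018 [[150.0, 482.0], [598.0, 276.0], [524.0, 175.0], [81.0, 374.0]]
z+0.000 [[186.0, 600.0], [623.0, 396.0], [550.0, 295.0], [118.0, 493.0]]
z+0.018 [[171.0, 539.0], [614.0, 334.0], [540.0, 232.0], [102.0, 431.0]]
```

View pics/c15z.png

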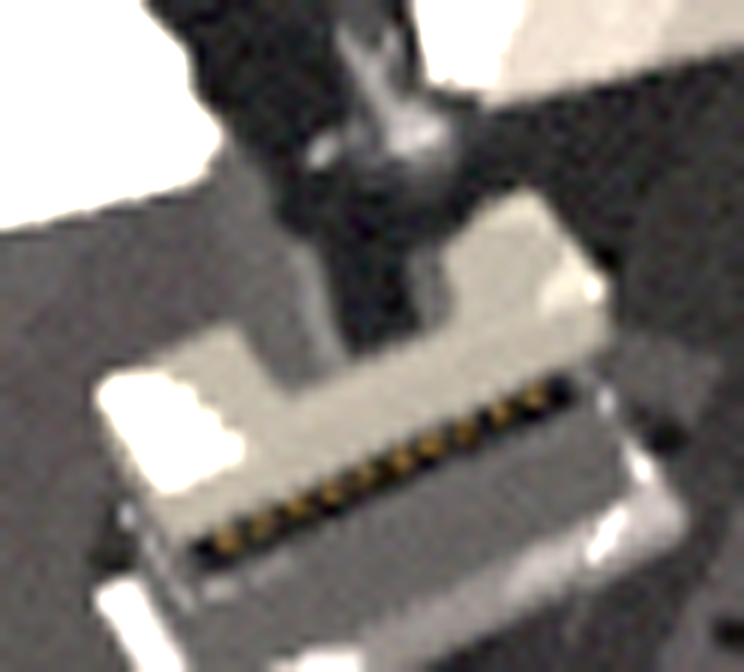

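```bash
cat > edge.py <<'E'
from h import *
def prof(g,p,n,L=4,step=.1):
    t=np.arange(-L,L,step); q=p[None]+t[:,None]*n[None]
    v=cv2.remap(g,q[:,0].astype(np.float32).reshape(1,-1),q[:,1].astype(np.float32).reshape(1,-1),cv2.INTER_CUBIC)[0]
    return t,v
def edge(g,K,T,A,B,inward,sign,fr=np.linspace(.08,.92,22),L=4):
    # A,B world endpoints; search along image normal; returns median offset px along n (n points outward = away from inward px)
    a,b=proj(K,T,A),proj(K,T,B); d=(b-a)/np.linalg.norm(b-a); n=np.array([-d[1],d[0]])
    if np.dot(n,a-inward)<0: n=-n
    out=[]
    for f in fr:
        t,v=prof(g,a+f*(b-a),n,L); dv=np.gradient(cv2.GaussianBlur(v.reshape(1,-1),(0,0),4)[0])*sign
        i=np.argmax(dv); out.append((t[i],dv[i]))
    o=np.array(out); ok=o[:,1]>.5*np.median(o[:,1])
    return n,o[:,0],np.median(o[ok,0])
def box(c,ang,z,hx,hy):
    a=np.deg2rad(ang); ex=np.array([np.cos(a),np.sin(a),0]); ey=np.array([-np.sin(a),np.cos(a),0])
    return {(sx,sy):np.array([c[0],c[1],z])+sx*hx*ex+sy*hy*ey for sx in(1,-1) for sy in(1,-1)}
E
python3 - <<'E'
from edge import *
im,d,K,T=load('scene15'); g=im.mean(-1).astype(np.float32)
c=(.4509,-.2323);zf=.0661;ang=14
cen=proj(K,T,[*c,zf+.009])
Bb=box(c,ang,zf,.015,.045); Bt=box(c,ang,zf+.018,.015,.045)
J=lambda n,z:(np.array([proj(K,T,[c[0]+.001*np.cos(np.deg2rad(14)),c[1]+.001*np.sin(np.deg2rad(14)),z])-proj(K,T,[*c,z]),proj(K,T,[c[0]-.001*np.sin(np.deg2rad(14)),c[1]+.001*np.cos(np.deg2rad(14)),z])-proj(K,T,[*c,z]),proj(K,T,[*c,z+.001])-proj(K,T,[*c,z])])@n).round(2)
for nm,A,B,z,fr in(('nearbot',Bb[1,-1],Bb[1,1],zf,np.linspace(.05,.95,22)),('fartop',Bt[-1,-1],Bt[-1,1],zf+.018,np.r_[np.linspace(.05,.25,7),np.linspace(.85,.97,5)]),('lefttop',Bt[-1,-1],Bt[1,-1],zf+.018,np.linspace(.1,.9,9)),('righttop',Bt[-1,1],Bt[1,1],zf+.018,np.linspace(.1,.9,9))):
    n,o,m=edge(g,K,T,A,B,cen,-1,fr); print(nm,'n',n.round(2),'offset px',m.round(2),'px per mm ex,ey,z',J(n,z),o.round(1))
for s in('scene0','scene14'):
    im,d,K,T=load(s); g=im.mean(-1).astype(np.float32)
    c=(.452,-.232); B=box(c,14,.051,.015,.045); cen=proj(K,T,[*c,.051])
    for nm,a,b in(('far',(-1,-1),(-1,1)),('near',(1,-1),(1,1)),('left',(-1,-1),(1,-1)),('right',(-1,1),(1,1))):
        n,o,m=edge(g,K,T,B[a],B[b],cen,-1,L=2.5); print(s,'conn',nm,m.round(2),J(n,.051),o.round(1))
E
```

```text
nearbot n [0.42 0.91] offset px 0.65 px per mm ex,ey,z [ 0.35  0.   -0.29] [ 0.7  0.6 -3.4  0.5  0.8  1.1  0.9  2.7  0.6  0.5  0.7  0.6  0.3  0.5
  0.8  0.8  0.7  0.8  0.5  0.7  0.5  0.4]
fartop n [-0.41 -0.91] offset px -1.35 px per mm ex,ey,z [-0.35  0.    0.3 ] [-1.4 -1.6 -2.  -2.3 -1.3 -1.2 -1.3 -1.9 -1.1 -1.5 -1.2 -1.2]
lefttop n [-0.84  0.54] offset px 0.0 px per mm ex,ey,z [-0.01 -0.45 -0.11] [-0.3 -0.1  0.1  0.   0.1  0.   0.   0.   0.1]
righttop n [ 0.81 -0.59] offset px -0.1 px per mm ex,ey,z [-0.01  0.44  0.13] [-0.4 -0.2 -0.1 -0.1 -0.1  0.1  0.  -0.1  0.1]
scene0 conn far -0.6 [-0.34  0.    0.28] [-1.1 -0.7 -0.6 -0.8 -0.8 -0.6 -0.6 -0.6 -0.5 -0.3 -0.7 -0.6 -0.7 -0.7
 -0.5 -0.6 -0.5 -0.5 -0.5 -0.7 -0.6 -0.7]
scene0 conn near 1.2 [ 0.35  0.   -0.28] [ 1.3  1.3  1.3  1.5  1.4  1.3  1.4 -1.9  1.2  1.2  1.3  1.1  1.1 -2.
  1.2  1.3  1.4  1.2  1.2 -1.9  1.2  1.1]
scene0 conn left 0.15 [-0.01 -0.44 -0.1 ] [0.5 0.5 0.5 0.5 0.5 0.5 0.4 0.3 0.2 0.1 0.1 0.1 0.2 0.2 0.1 0.1 0.1 0.1
 0.1 0.  0.1 0.2]
scene0 conn right -0.5 [-0.01  0.44  0.12] [-0.2 -0.2 -0.4 -0.5 -0.5 -0.5 -0.5 -0.4 -0.5 -0.6 -0.5 -0.6 -0.7 -0.6
 -0.7 -0.6 -0.6 -0.6 -0.4 -0.3 -0.3 -0.3]
scene14 conn far -0.7 [-0.34  0.    0.28] [-1.  -0.7 -0.7 -0.8 -1.  -0.6 -0.6 -0.8 -0.7 -1.2 -0.9 -0.7 -0.7 -0.7
 -0.7 -0.6 -0.7 -2.5 -0.8 -0.3 -0.5 -0.5]
scene14 conn near -2.0 [ 0.35  0.   -0.28] [ 1.2 -2.  -2.2 -1.9 -2.  -2.1 -2.  -1.9 -2.1 -2.   1.7 -2.   1.  -2.
  1.3 -2.   1.8 -2.   1.6 -2.   1.8  1. ]
scene14 conn left 0.5 [-0.01 -0.44 -0.1 ] [0.4 0.4 0.5 0.6 0.7 0.7 0.6 0.5 0.5 0.5 0.5 0.5 0.4 0.3 0.3 0.3 0.2 0.1
 0.2 0.3 0.4 0.5]
scene14 conn right -0.6 [-0.01  0.44  0.12] [-0.2 -0.3 -0.6 -0.7 -0.7 -0.6 -0.4  1.9 -0.5 -0.6 -0.9 -0.9 -0.8 -0.8
 -0.7 -0.6 -0.6 -0.6 -0.4 -0.3 -0.5 -0.5]
```

>>> servo_tool:
  increments: "0 0 0 -0.05 0.03 0.1 1.4;0 0 0 -0.09 0.05 0.2 1.4;0 0 0 -0.09 0.05 0.35 1.4;0 0 0 -0.09 0.05 0.5 1.4;0 0 0 -0.09 0.05 0.5 1.4;0 0 0 -0.09 0.05 0.5 1.4;0 0 0 -0.09 0.05 0.5 1.4;0 0 0 -0.09 0.05 0.5 1.4"

```text
time: 17.75
eef_pos: [0.4514, -0.2329, 0.1044]
tcp_rot: [0.615, 0.789, -0.0, 0.0]
contact_force: [-0.7, 0.1, -1.4]
opening: 0.23
```

```bash
python3 - <<'E'
from edge import *
im,d,K,T=cam('scene','scene16.png')
cam('top','top16.png')
s=ctrl.get_state(); p=s['eef_pos']; print(p,s['contact_force'])
cv2.imwrite('pics/c16.png',np.clip(cv2.resize(im[180:330,150:350],None,fx=4,fy=4,interpolation=cv2.INTER_CUBIC).astype(float)*1.4,0,255).astype(np.uint8)[:,:,::-1])
g=im.mean(-1).astype(np.float32)
zf=p[2]-.0435;ang=14;c=p[:2]
cen=proj(K,T,[*c,zf+.009]); Bb=box(c,ang,zf,.015,.045); Bt=box(c,ang,zf+.018,.015,.045)
for nm,A,B,fr in(('nearbot',Bb[1,-1],Bb[1,1],np.linspace(.05,.95,22)),('fartop',Bt[-1,-1],Bt[-1,1],np.r_[np.linspace(.05,.25,7),np.linspace(.85,.97,5)]),('lefttop',Bt[-1,-1],Bt[1,-1],np.linspace(.1,.9,9)),('righttop',Bt[-1,1],Bt[1,1],np.linspace(.1,.9,9))):
    n,o,m=edge(g,K,T,A,B,cen,-1,fr); print(nm,m.round(2),o.round(1))
E
python3 go.py .452 -.233 .1045 14
```

```text
[ 0.45138043 -0.23289923  0.10442777] [ 0.2808943  -0.52589488 -1.7014096 ]
nearbot 0.8 [-3.4  0.8  0.9  0.8  0.7  0.6  0.8  0.9  0.8  0.9  1.   0.8  0.7  0.7
  0.9  0.6  0.6  0.6  0.9  0.8  0.8  0.7]
fartop -1.25 [-1.3 -1.  -2.2 -1.4 -1.4 -1.3 -1.2 -2.1 -1.2 -1.  -1.  -0.9]
lefttop 0.0 [-0.2 -0.1  0.   0.1  0.   0.   0.1 -0.1 -0.2]
righttop 0.0 [-0.4 -0.3 -0.1  0.   0.  -0.1  0.1  0.   0. ]
t 17.85 pos [ 0.4514 -0.2329  0.1044] rotvec [0.0001 0.0001 0.0016] deg 0.09 shift cm [-0.025  0.058 -0.007] open 0.225 F [ 0.3 -0.5 -1.7]
```

View pics/c16.png

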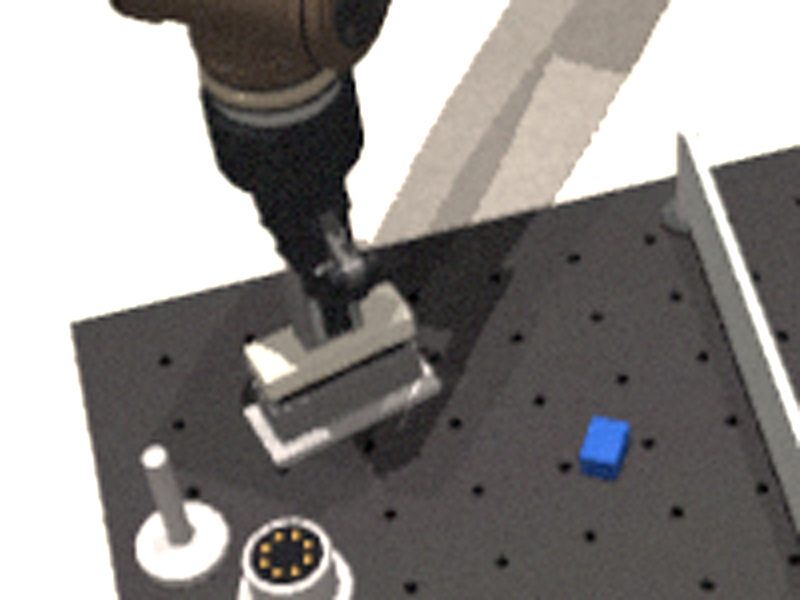

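View pics/top16.png

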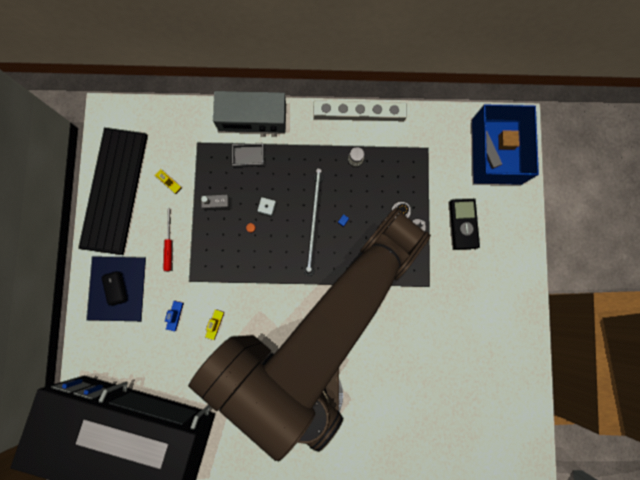

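View pics/scene16.png

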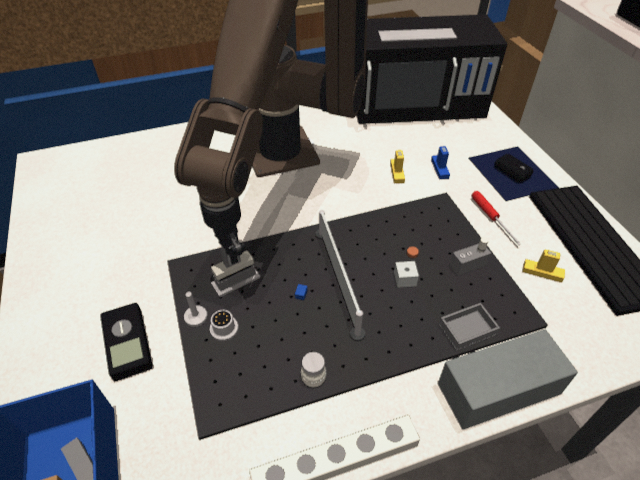

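```bash
python3 - <<'E'
from h import *
im,d,K,T=load('scene16')
cv2.imwrite('pics/c17.png',cv2.resize(im[225:275,445:505],None,fx=12,fy=12,interpolation=cv2.INTER_CUBIC)[:,:,::-1])
f=lambda q:((proj(K,T,q)-[445,225]+.5)*12).round(0)
for z in(.056,.090): print(z,[f(np.array([.5822+.009*np.cos(a),.322+.009*np.sin(a),z])).tolist() for a in np.linspace(0,2*np.pi,5)[:-1]])
E
```

```text
0.056 [[458.0, 332.0], [474.0, 288.0], [409.0, 266.0], [392.0, 310.0]]
0.09 [[501.0, 212.0], [517.0, 167.0], [451.0, 146.0], [434.0, 190.0]]
```

View pics/c17.png

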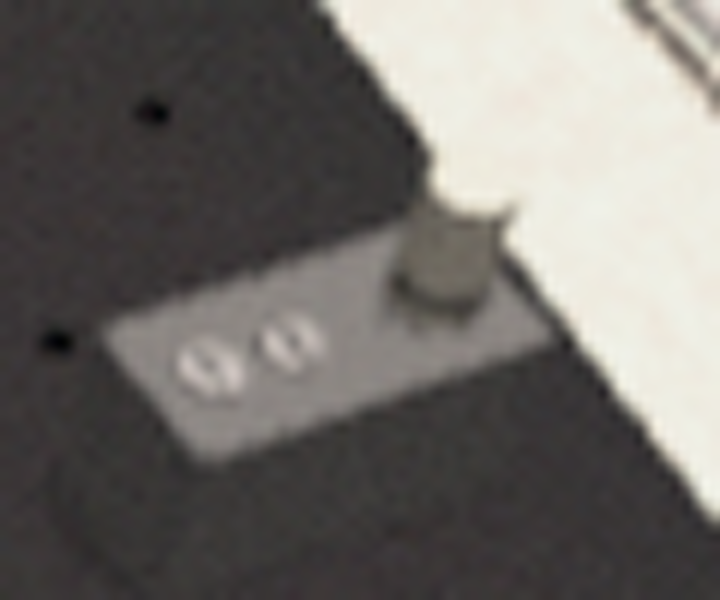

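```bash
python3 - <<'E'
from plant import ctrl
s=ctrl.get_state(); print(s['time'],s['eef_pos'],s['dq'].round(4),s['opening'])
print(ctrl.sign_off())
E
```

```text
17.85 [ 0.45138043 -0.23289923  0.10442777] [-0.0009  0.001   0.0021  0.0004 -0.0022 -0.0013] 0.22527631357646932
the job is handed in; nothing more can be done
None
```

The pin is in the terminal block and released. The probe is held level about 1 cm above the long connector, still in the gripper. I handed the job in at 17.85 s, with no verdict reported.

- **Pin:** It went in with no contact force, and was let go 0.4 mm above home by the arm's reading, to drop the rest of the way. The camera depth then put the top of its head at about 90 mm, which matches fully home. I did not press it down to confirm.
- **Carry over the fence:** The probe's face was about 45 mm above the top of the fence as it crossed. The wrist force readings showed only the probe's weight.
- **Final position:** By the arm's reading and the grasp height, the probe's face is 9–11 mm above the connector. The scene camera's edge fits put it about 0.5 mm off centre across and 0.3 mm along. The probe was set to the measured connector angle (14°), and I saw nothing else on the bench shifted.
- **Disagreements:** The two cameras disagreed by about 3 mm in x and 1–2 mm in y on the connector's position. The top camera could not see the probe at the end because the arm was in the way. So I centred it on the scene camera's view of both objects; the true centring error may be 1–2 mm.

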